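# Torque the fixture's clamp screw with a break-over wrench

## Robot

A 7-joint arm with a two-finger parallel gripper is mounted at the origin on a cart in front of the work surface, level with it; the furniture and walls round the work are solid. World frame = base frame: x ahead of the robot, y to its left, z up, the work surface at z = 0. Lengths are in m, angles in degrees, forces in N, time in s.
With the tool pointing down it reaches from about 0.425 to 0.8 m from the base axis. Payload 8.3 kg.
Tool frame: the origin (TCP) lies at the very end of the fingers, on their centre line; the grasp point (between the pads) lies 19 mm behind it; z points along the fingers, x is the direction in which the jaws open and shut, and the axes are right-handed (so a half turn about z gives the same grasp; the last joint's range is limited). The gripper opens to 85 mm and grips with 20 to 120 N. Pads are 22 mm wide; open, the fingers measure 114 mm over their backs; the gripper's body (76 mm by 85 mm) begins 54 mm behind the grasp point. The pads swing forward as they close: fully open they stand 13 mm farther back than shut.
Start: joints at [-71.328, 21.967, 0.94, 78.501, -0.361, 79.538, -2.664], TCP at [0.237, 0.578, 0.231] pointing down, gripper open.
Joint ranges: [-169.22, 169.22], [-14.56, 117.87], [-87.37, 89.26], [10.42, 133.3], [-82.24, 262.24], [0.94, 117.77], [-172.7, 172.7]. Speed limits (degrees/s): [136.94, 136.94, 172.46, 172.46, 180, 180, 180].

## Interface

Orientations are given as a 3x3 rotation matrix whose columns are the frame's x, y, z axes.
In Python, from cell import sensors, capture, camera_params, workorder gives the robot as it stands. The module is installed in compiled form; this text tells all that it offers.
- The arm moves only by the shell command python3 -m inch 'ROWS' [FORCE]. ROWS is JSON, a list of rows, each an object of numbers: "tx", "ty", "tz": the shift along the tool's x, y, z in cm; "twist": the turn about the tool's z in rad; "gripper": the finger opening in cm, from 0 to 8.54. In form: [{"tx": .., "ty": .., "tz": .., "twist": .., "gripper": ..}, ...]. A call has 1 to 20 rows; each row shifts and turns the pose as measured when the row begins, along the tool's axes as they then stand; what a row does not reach is not made up. A row lasts 1/8 s, in which the tool goes at most 62.5 mm and 10.7 degrees, less where a joint would pass 70% of its speed; a pose out of reach is approached as far as the arm can. A call with a gripper value outside its range is refused whole. The fingers move at their own pace and stop on an object; FORCE is the grip in N (left out, the last holds). Time passes only in rows, so rows that do not move let the fingers close. It gives the time, the measured TCP pose, the force and the opening at its end, in the units of the state.
- sensors.sense(): the state, without advancing time (a new reading comes with each control period).
- capture(name): name is "scene" or "top" or "wrist"; returns (picture, depth): 480x640x3 uint8, red, green, blue; 480x640 float32, m along the optical axis (not along the pixel's ray), 0 where there is no reading.
- camera_params(name): a dict with "fx", "fy", "cx", "cy" (pixels), "extrinsics" (4x4, takes a point from camera to world coordinates); the wrist camera has in their place "tool_from_camera" (4x4, takes a point from camera to tool coordinates, whose origin is the TCP and whose axes are the tool frame's). Camera axes: x right, y up, looking along -z (the intrinsics and any distortion apply to the point x, -y, -z); pixel columns grow to the right and rows downward; lengths in m; the calibration is good to about 2 mm. A picture is of the moment at which its call begins: read the wrist's pose just before it. camera_params takes no time and is no camera call.
- workorder.finish_job(): hands the job in, once; it reports no verdict.
The state is a dict: "t": time; "q": joint angles; "joint_velocities": joint speeds; "joint_torque": joint torques, N m; "eef_pos": TCP position; "ee_rot": TCP orientation; "wrist_force": force on the tool from outside, world axes, zero at the start; "ft_torque": the same for the moment, N m; "finger_gap": finger opening in m.
Only numpy, scipy, OpenCV 4.12 (cv2) and the standard library are available. Lean on these libraries where they do the work, as an engineer would, in place of code of your own. Each camera call takes 0.05 s, during which the arm holds its last target.

## Task

A turned disc lies under the strap of the small clamping fixture, but its square-headed clamp screw is not tight yet. Take the preset break-over wrench out of its holder, drop its square socket fully over the screw head without forcing it and tighten (clockwise from above) until you feel the wrench's joint give; stop there, without bending the joint on to its end stop. Then ease off without slackening the screw, lift the wrench off and lay it back in its holder as it was, and leave the other things on the bench alone.

Things in the scene. Friction and masses are not known exactly. Their poses are not given: they have to be found in the camera images.
- wrench_grip (a point): Centre of the wrench's blue-and-black grip, half-way up. The grip is a flat-sided bar 26 mm wide, 24 mm high, from 43 mm ahead of this point to 83 mm behind it, then a steel end cap; ahead of it a steel neck 18 mm wide, 16 mm high, and the dark head. x points along the wrench to its socket, z up out of its upper face. 270 mm long, 0.4 to 0.6 kg, balanced near this point; held lightly it pitches when the head touches.
- wrench_socket (a point): Centre of the lower mouth of the socket in the wrench's head: 140 mm ahead of wrench_grip and 18 mm below it. The head is 18 mm high and 47 mm wide; the socket is a square hole 26.4 mm across flats right through it, its sides along this point's x and y, so it fits the screw in four ways. x is in line with wrench_grip's x while the break joint is straight.
- wrench: The preset break-over wrench; origin 12 mm under wrench_grip, same axes. The break hinge: upright pin 110 mm ahead. A spring toggle keeps the head straight up to 1.4 N m about the pin (13 N pushing at wrench_grip); pulled on clockwise it gives, the moment then falling by 0.35 N m per 0.1 rad of bend; hard end stop at 0.30 rad. It gives clockwise only and snaps straight when eased back.
- screw_head (a point): Centre of the top of the square-headed upright clamp screw, 57.5 mm above the bench. Head 24 mm across flats, sides along this point's x and y, 16.5 mm high, its upper 3.5 mm chamfered by 2.5 mm all round. With the wrench home the socket's mouth rests on the washer 16.5 mm below this point and wrench_grip is 59 mm above the bench. Room to swing the wrench: to the robot's right and front right.
- fixture: Fixed steel clamping fixture: base plate 156 x 92 x 14 mm, on it the strap (top 38 mm above the bench) and a brass washer (37 mm across, top at 41 mm) under the screw head. Origin on the bench below the screw's axis, x along the strap away from the clamped disc, z up.
- clamp_screw (a joint): Run-down of the screw, rad, grows clockwise from above. Starts at 0.45 to 0.54, turns at 0.4 N m, hard down at 0.60. Then it reads 0.60 while the head turns on with the stretch of strap and stud, 0.03 to 0.8 rad more (varies, not reported), the moment rising from 0.5 to 1.3 N m till the wrench gives. Friction holds it. Turned back by more than the socket's play (about 0.2 rad) it slackens.
- holder_seat (a point): Where wrench_grip lies when the wrench is home in its holder, 32 mm above the bench, x to the socket's end. The holder is a fixed grey plate 200 x 62 x 8 mm with two black saddles 16 mm long: 72 mm ahead (takes the neck) and 70 mm behind (takes the grip), 4 mm play each side, flared, tops at most 38 mm above the bench. Between them is room for the fingers.
- disc_k1: Loose turned steel disc, 36 mm across, 14 mm high; bystander. Origin at the centre of its underside.
- vial_a: White round pot, 34 mm across, 28 mm high; bystander. Origin at the centre of its underside.
- spray_cap: Blue round cap, 50 mm across, 30 mm high; bystander. Origin at the centre of its underside.
- hex_key: Dark hex key, 94 mm long; bystander. Origin at the centre of its underside.

How it is judged:
By the outcome, as a careful person would: the job done as asked, in the order asked, and still so for the second after the job is handed in, with the robot touching nothing.
It also fails if it takes over 72 s, if anything falls off the work surface, if the arm or the gripper's body presses on something with over 40 N, if the wrist force passes 120 N, or if a joint passes its speed limit or range.

## Working session

There is one attempt and no reset: what is moved stays moved. The work goes in short steps, Python scripts to look and compute and a shell command to move; the robot and the scene stay as the last step left them, time stands still between calls to the robot, and variables do not carry over. Pictures are saved under pics/ and viewed, and the job is handed in when it is done.

```bash
mkdir -p pics; ls; cat > h.py <<'E'
import numpy as np, cv2, json
from cell import sensors, capture, camera_params, workorder
def shot(name,fn):
    s=sensors.sense(); im,d=capture(name); cv2.imwrite('pics/'+fn+'.png',im[:,:,::-1]); 
    np.savez('pics/'+fn+'.npz',im=im,d=d,p=s['eef_pos'],R=s['ee_rot'],name=name)
    return im,d,s
def load(fn):
    z=np.load('pics/'+fn+'.npz'); n=str(z['name']); c=camera_params(n)
    if n=='wrist':
        T=np.eye(4);T[:3,:3]=np.array(z['R']).reshape(3,3);T[:3,3]=z['p'];E=T@np.array(c['tool_from_camera'])
    else: E=np.array(c['extrinsics'])
    return z['im'],z['d'],c,E
def cloud(fn):
    im,d,c,E=load(fn)
    v,u=np.mgrid[0:480,0:640]
    P=np.stack([(u-c['cx'])/c['fx']*d,-(v-c['cy'])/c['fy']*d,-d],-1)
    W=P@E[:3,:3].T+E[:3,3]; W[d==0]=np.nan
    return im,W
def ray(fn,u,v,z):
    im,d,c,E=load(fn)
    r=E[:3,:3]@np.array([(u-c['cx'])/c['fx'],-(v-c['cy'])/c['fy'],-1]); o=E[:3,3]
    return o+r*(z-o[2])/r[2]
E
python3 - <<'E'
from h import *
s=sensors.sense(); print(s)
for n in ['scene','top','wrist']:
    shot(n,n+'0'); print({k:(v if k!='extrinsics' else np.round(v,3)) for k,v in camera_params(n).items()})
E
```

```text
pics
{'t': 0.0, 'q': array([-71.32608465,  22.01812459,   0.93893866,  78.56221556,
        -0.36043876,  79.53620656,  -2.66418665]), 'joint_velocities': array([ 0.02157403,  0.04254309, -0.02975945, -0.14665271, -0.09893975,
       -0.14003249, -0.04669579]), 'joint_torque': array([ 6.96336319e-04, -6.27592707e+01,  8.44682101e-01, -3.71822798e+01,
        1.66796625e-02,  1.44224771e-02,  8.07800376e-06]), 'eef_pos': array([0.23672432, 0.57789562, 0.23024054]), 'ee_rot': array([[ 3.79047410e-01,  9.25376985e-01, -7.03991670e-04],
       [ 9.25375127e-01, -3.79048061e-01, -1.85526652e-03],
       [-1.98366762e-03,  5.17775894e-05, -9.99998031e-01]]), 'wrist_force': array([ 0.13918548, -0.04326126,  0.51177023]), 'ft_torque': array([-0.03930947,  0.03871065, -0.0338215 ]), 'finger_gap': 0.08522109702260819}
{'fx': 602.3215854465082, 'fy': 602.3215854465082, 'cx': 317.83376648036227, 'cy': 233.5307485391772, 'extrinsics': array([[ 0.878,  0.319, -0.357,  0.197],
       [-0.479,  0.605, -0.636, -0.783],
       [ 0.013,  0.729,  0.684,  0.785],
       [ 0.   ,  0.   ,  0.   ,  1.   ]])}
{'fx': 608.8996262739972, 'fy': 608.8996262739972, 'cx': 318.9095428016083, 'cy': 241.1184760055386, 'extrinsics': array([[ 0.005,  0.985, -0.171,  0.378],
       [-1.   ,  0.006,  0.008, -0.113],
       [ 0.008,  0.171,  0.985,  1.153],
       [ 0.   ,  0.   ,  0.   ,  1.   ]])}
{'fx': 389.8886715098816, 'fy': 389.8886715098816, 'cx': 320.1219986369564, 'cy': 230.83133988073683, 'tool_from_camera': array([[ 9.99998267e-01,  3.55647046e-04,  1.82734707e-03,
         2.43194616e-04],
       [ 8.58113748e-04, -9.59142646e-01, -2.82921630e-01,
        -7.15383072e-02],
       [ 1.65206626e-03,  2.82922708e-01, -9.59141289e-01,
        -1.43908811e-01],
       [ 0.00000000e+00,  0.00000000e+00,  0.00000000e+00,
         1.00000000e+00]])}
```

View pics/scene0.png

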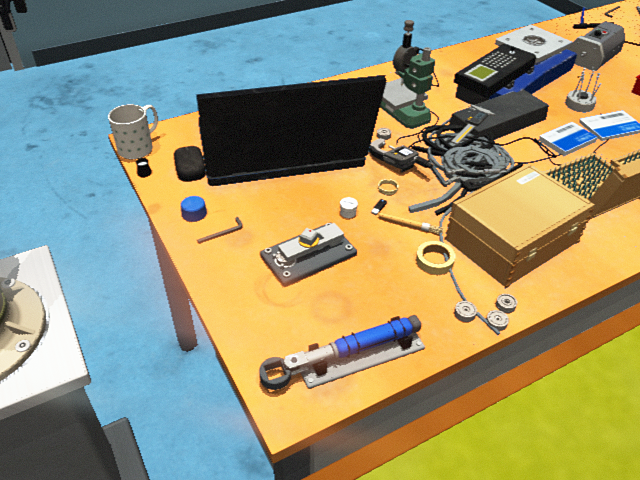

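View pics/top0.png

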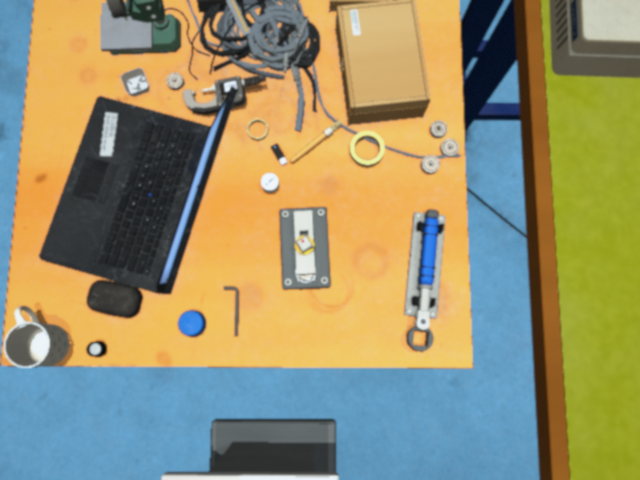

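View pics/wrist0.png

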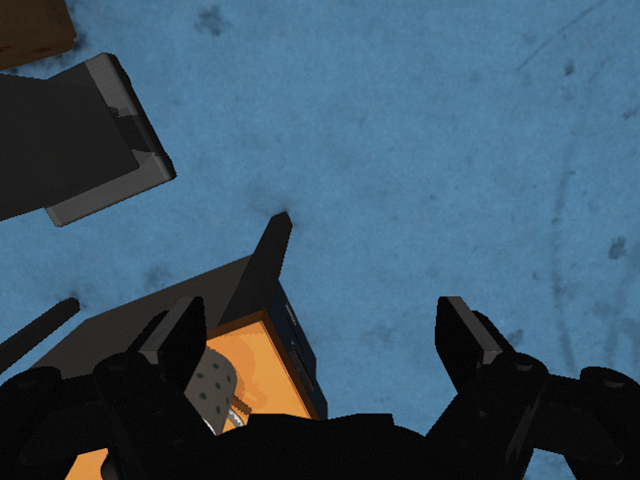

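The top view shows the wrench at the right, with its socket end nearest the robot at about (420,338) and its end cap at about (431,213). The fixture screw is at about (304,243). The scene view agrees. Next I measure these with depth.

```bash
python3 - <<'E'
from h import *
for fn in ['top0','scene0']:
    im,W=cloud(fn)
    m=np.isfinite(W[...,2])
    inb=m&(W[...,0]>.3)&(W[...,0]<.8)&(W[...,1]>-.4)&(W[...,1]<.3)&(abs(W[...,2])<.01)
    print(fn,'bench z',np.median(W[inb][:,2]))
    hsv=cv2.cvtColor(im,cv2.COLOR_RGB2HSV)
    blue=(hsv[...,0]>105)&(hsv[...,0]<125)&(hsv[...,1]>150)&m&(W[...,2]>.015)&(W[...,2]<.07)&(W[...,0]>.3)
    w=blue&(W[...,1]<-.2)
    P=W[w]; c=P.mean(0); u,sv,vt=np.linalg.svd(P[:,:2]-c[:2],full_matrices=False)
    print('grip blue',len(P),c,vt[0],'z max',np.percentile(P[:,2],95), np.percentile((P[:,:2]-c[:2])@vt[0],[1,99]),np.percentile((P[:,:2]-c[:2])@vt[1],[1,99]))
    cap=blue&(W[...,1]>0); print('cap',W[cap].mean(0) if cap.any() else None)
for u,v,z in [(304,243,.0575),(420,338,.025),(431,213,.032),(423,322,.03),(426,287,.044)]:
    print((u,v),ray('top0',u,v,z), cloud('top0')[1][v,u])
E
python3 - <<'E'
import cv2
im=cv2.imread('pics/top0.png')
a=cv2.resize(im[195:355,390:450],None,fx=4,fy=4,interpolation=cv2.INTER_CUBIC)[:600]
b=cv2.resize(im[200:300,265:340],None,fx=6,fy=6,interpolation=cv2.INTER_CUBIC)
import numpy as np
o=np.zeros((600,700,3),np.uint8);o[:,:240]=a;o[:,245:695]=b;cv2.imwrite('pics/crop0.png',o)
E
```

```text
top0 bench z 0.00029553111759461625
grip blue 876 [ 0.55558689 -0.32412718  0.04308429] [-0.9925461   0.12186973] z max 0.04719153647503693 [-0.0606905   0.06067587] [-0.01170585  0.01334232]
cap [0.42680478 0.11289208 0.02892982]
scene0 bench z 0.001346791935651681
grip blue 947 [ 0.55884827 -0.33285517  0.04361937] [-0.98833864  0.15227193] z max 0.04720227514208394 [-0.05404429  0.06372514] [-0.01351184  0.00959385]
cap [1.18111287 0.14920519 0.04232724]
(304, 243) [ 0.56484299 -0.09435387  0.0575    ] [ 0.56463376 -0.09437494  0.05872794]
(420, 338) [ 0.39516423 -0.3078437   0.025     ] [ 0.39556562 -0.31245656 -0.00172015]
(431, 213) [ 0.62808498 -0.33292829  0.032     ] [ 0.62526376 -0.33044673  0.04465483]
(423, 322) [ 0.4240713  -0.31316981  0.03      ] [ 0.4235247  -0.3107852   0.04338548]
(426, 287) [ 0.48697984 -0.31772067  0.044     ] [ 0.48672503 -0.31724138  0.04659778]
```

View pics/crop0.png

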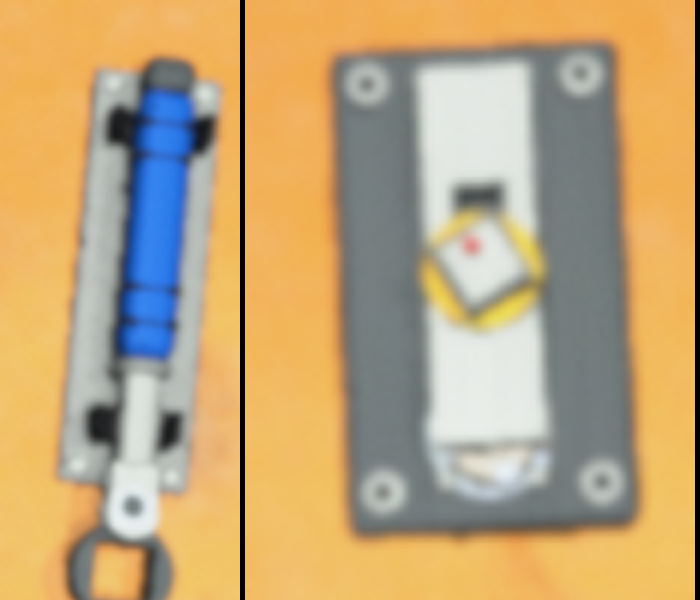

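```bash
python3 - <<'E'
from h import *
im,W=cloud('top0'); im2,W2=cloud('scene0')
P=np.vstack([W.reshape(-1,3),W2.reshape(-1,3)]); P=P[np.isfinite(P).all(1)]
for lo,hi in [(-.1,.0),(0,.1),(.1,.2),(.2,.3),(.3,.4),(.4,.5)]:
    for x0,x1 in [(.25,.35),(.35,.42),(.42,.5),(.5,.6),(.6,.7)]:
        m=(P[:,1]>lo)&(P[:,1]<hi)&(P[:,0]>x0)&(P[:,0]<x1)
        print((lo,x0),'zmax %.3f'%(np.percentile(P[m][:,2],99.5) if m.sum() else -1),end='; ')
    print()
m=(P[:,2]>.1)&(P[:,0]<.9)&(P[:,1]>-.1)&(P[:,1]<.4)&(P[:,2]<.5); print(P[m].min(0),P[m].max(0))
# end swing obstacles
for fn,WW in [('t',W)]:
    m=(WW[...,0]>.62)&(WW[...,0]<.8)&(WW[...,1]<-.15)&(WW[...,1]>-.36)&(WW[...,2]>.012)
    print('right-front things',WW[m].max(0) if m.any() else None)
E
```

```text
(-0.1, 0.25) zmax 0.004; (-0.1, 0.35) zmax 0.005; (-0.1, 0.42) zmax 0.021; (-0.1, 0.5) zmax 0.060; (-0.1, 0.6) zmax 0.042; 
(0, 0.25) zmax 0.004; (0, 0.35) zmax 0.031; (0, 0.42) zmax 0.259; (0, 0.5) zmax 0.259; (0, 0.6) zmax 0.259; 
(0.1, 0.25) zmax 0.004; (0.1, 0.35) zmax 0.033; (0.1, 0.42) zmax 0.258; (0.1, 0.5) zmax 0.200; (0.1, 0.6) zmax 0.121; 
(0.2, 0.25) zmax 0.004; (0.2, 0.35) zmax 0.031; (0.2, 0.42) zmax 0.036; (0.2, 0.5) zmax 0.033; (0.2, 0.6) zmax 0.033; 
(0.3, 0.25) zmax 0.094; (0.3, 0.35) zmax 0.094; (0.3, 0.42) zmax 0.088; (0.3, 0.5) zmax 0.032; (0.3, 0.6) zmax 0.033; 
(0.4, 0.25) zmax 0.004; (0.4, 0.35) zmax 0.095; (0.4, 0.42) zmax 0.087; (0.4, 0.5) zmax 0.007; (0.4, 0.6) zmax 0.006; 
[0.4521106  0.00538065 0.10002605] [0.79057397 0.15503302 0.26126211]
right-front things [ 0.79910007 -0.17964994  0.04874449]
```

```bash
python3 -m inch '[{"tz":-3},{"tz":-4},{"tx":-4,"ty":4.6},{"tx":-4,"ty":4.6},{"tx":-4,"ty":4.6},{"tx":-4,"ty":4.6},{"tx":-4,"ty":4.6},{"tx":-4,"ty":4.6},{"tx":-4,"ty":4.6},{"tx":-4,"ty":4.6}]'
```

```text
validation failed for argument at $[0]...
```

```bash
python3 -m inch '[{"tx":0,"ty":0,"tz":-3,"twist":0,"gripper":8.5},{"tx":0,"ty":0,"tz":-4,"twist":0,"gripper":8.5},{"tx":-4,"ty":4.6,"tz":0,"twist":0,"gripper":8.5},{"tx":-4,"ty":4.6,"tz":0,"twist":0,"gripper":8.5},{"tx":-4,"ty":4.6,"tz":0,"twist":0,"gripper":8.5},{"tx":-4,"ty":4.6,"tz":0,"twist":0,"gripper":8.5},{"tx":-4,"ty":4.6,"tz":0,"twist":0,"gripper":8.5},{"tx":-4,"ty":4.6,"tz":0,"twist":0,"gripper":8.5}]'
```

```text
t: 1.15
eef_pos: [0.4023, 0.2466, 0.2998]
ee_rot: [[0.37, 0.929, -0.004], [0.929, -0.37, -0.005], [-0.006, -0.002, -1.0]]
wrist_force: [1.0, 0.4, 0.0]
finger_gap: 0.0852
```

```bash
python3 -m inch '[{"tx":-5,"ty":3.4,"tz":-1,"twist":0,"gripper":8.5},{"tx":-5,"ty":3.4,"tz":0,"twist":0,"gripper":8.5},{"tx":-5,"ty":3.4,"tz":0,"twist":0,"gripper":8.5},{"tx":-5,"ty":3.4,"tz":0,"twist":0,"gripper":8.5},{"tx":-5,"ty":3.4,"tz":0,"twist":0,"gripper":8.5},{"tx":-5,"ty":3.4,"tz":0,"twist":0,"gripper":8.5},{"tx":-5,"ty":3.4,"tz":0,"twist":0,"gripper":8.5},{"tx":-5,"ty":3.4,"tz":2,"twist":0,"gripper":8.5},{"tx":-5,"ty":3.4,"tz":3,"twist":0,"gripper":8.5},{"tx":-1.5,"ty":1.5,"tz":4,"twist":-0.14,"gripper":8.5},{"tx":0,"ty":0,"tz":2,"twist":-0.14,"gripper":8.5},{"tx":0,"ty":0,"tz":0,"twist":0,"gripper":8.5}]' && python3 - <<'E'
from h import *
im,d,s=shot('wrist','w1'); print(s['eef_pos'],s['ee_rot'],s['q'],s['wrist_force'])
E
```

```text
t: 2.65
eef_pos: [0.5259, -0.319, 0.2011]
ee_rot: [[0.098, 0.995, -0.004], [0.995, -0.098, -0.006], [-0.006, -0.004, -1.0]]
wrist_force: [-0.5, -0.2, 1.4]
finger_gap: 0.0848
[ 0.52587162 -0.31897284  0.20111852] [[ 0.0976054   0.9952163  -0.00420774]
 [ 0.99520398 -0.09763005 -0.00611687]
 [-0.00649841 -0.00359052 -0.99997244]] [ -1.69962022  25.4538601   41.46037039  84.31350018 -16.57152261
  76.59500965 125.22013052] [-0.51741586 -0.23823327  1.41885863]
```

View pics/w1.png

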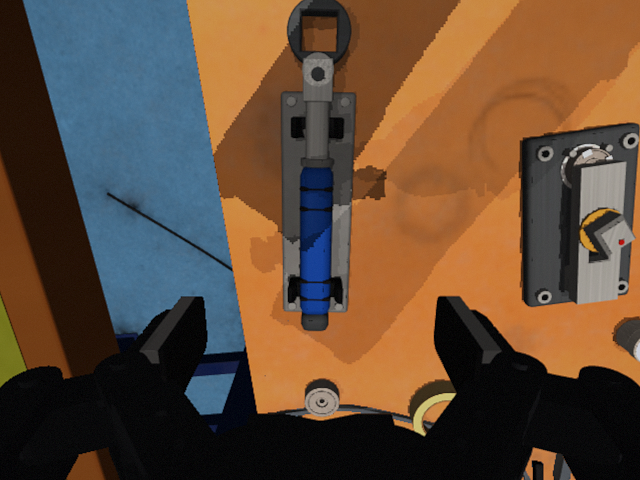

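The wrist view shows the whole wrench in line: socket centre at about (319,33), hinge at (318,74), end cap at (314,322). The fixture screw is at about (612,238).

```bash
python3 - <<'E'
from h import *
fn='w1'
im,W=cloud(fn)
print('bench z',np.nanmedian(W[50:300,400:500,2]))
hsv=cv2.cvtColor(im,cv2.COLOR_RGB2HSV)
b=((hsv[...,0]>108)&(hsv[...,0]<128)&(hsv[...,1]>170)); b[:, :285]=0;b[:,350:]=0;b[:150]=0;b[320:]=0
b&=(W[...,2]>.036)
ys,xs=np.nonzero(b);print(ys.min(),ys.max())
c=[]
for v in range(ys.min()+3,ys.max()-2,6):
    x=xs[ys==v]; c.append((ray(fn,x.min()-.5,v,.044),ray(fn,x.max()+.5,v,.044)))
c=np.array(c); mid=c.mean(1); print('width',np.linalg.norm(c[:,0]-c[:,1],axis=1).round(4)[::3])
u,s,vt=np.linalg.svd(mid[:,:2]-mid[:,:2].mean(0)); print('axis',vt[0],np.degrees(np.arctan2(-vt[0][1],-vt[0][0])),mid[:,:2].mean(0), 'zmed',np.median(W[b][:,2]))
for n,u,v,z in [('front of grip',316,167,.044),('rear blue',315,312,.044),('endcap',314,330,.04),('hinge',318,74,.045),('socket top',319.5,33,.032)]:
    print(n,ray(fn,u,v,z))
# cloud top points across the grip
m=b&(abs(W[...,2]-.044)<.004); P=W[m]; print(P.mean(0),P.min(0),P.max(0))
E
```

```text
bench z 0.0010205604589511863
168 314Traceback (most recent call last):
  File "<stdin>", line 11, in <module>
    return umr_minimum(a, axis, None, out, keepdims, initial, where)
ValueError: zero-size array to reduction operation minimum which has no identity
```

```bash
python3 - <<'E'
from h import *
fn='w1'
im,W=cloud(fn)
hsv=cv2.cvtColor(im,cv2.COLOR_RGB2HSV)
b=((hsv[...,0]>108)&(hsv[...,0]<128)&(hsv[...,1]>170)); b[:, :285]=0;b[:,350:]=0;b[:150]=0;b[320:]=0
b&=(W[...,2]>.036)
ys,xs=np.nonzero(b)
c=[]
for v in range(ys.min()+3,ys.max()-2,4):
    x=xs[ys==v]
    if len(x)<20: continue
    c.append((ray(fn,x.min()-.5,v,.044),ray(fn,x.max()+.5,v,.044)))
c=np.array(c); mid=c.mean(1); print('width',np.linalg.norm(c[:,0]-c[:,1],axis=1).round(4)[::3])
u,s,vt=np.linalg.svd(mid[:,:2]-mid[:,:2].mean(0)); print('axis',vt[0],np.degrees(np.arctan2(vt[0][1],vt[0][0])),mid[:,:2].mean(0), 'zmed',np.median(W[b][:,2]))
for n,u,v,z in [('front of grip',316,167,.044),('rear blue',315,312,.044),('endcap',314,330,.04),('hinge',318,74,.045),('socket top',319.5,33,.032)]:
    print(n,ray(fn,u,v,z))
E
```

```text
width [0.0223 0.0249 0.0243 0.0214 0.0247 0.0242 0.0244 0.0246 0.024  0.0217
 0.0244 0.0239]
axis [ 0.99334891 -0.11514311] -6.611879704101395 [ 0.55006532 -0.3266446 ] zmed 0.04462651447994653
front of grip [ 0.49109808 -0.32017413  0.044     ]
rear blue [ 0.61385386 -0.33354627  0.044     ]
endcap [ 0.63335297 -0.33651659  0.04      ]
hinge [ 0.42506945 -0.31198234  0.045     ]
socket top [ 0.3961287  -0.30815012  0.032     ]
```

```bash
python3 -m inch '[{"tx":-0.4,"ty":0.9,"tz":4,"twist":0.018,"gripper":8.5},{"tx":0,"ty":0,"tz":5,"twist":0,"gripper":8.5},{"tx":0,"ty":0,"tz":3,"twist":0,"gripper":8.5},{"tx":0,"ty":0,"tz":0,"twist":0,"gripper":8.5}]' && python3 - <<'E'
from h import *
s=sensors.sense(); R=np.array(s['ee_rot']);p=np.array(s['eef_pos']);g=np.array([.5345,-.3248,.016]);print(p,R.T@(g-p)*100,np.degrees(np.arctan2(R[1,0],R[0,0])),s['wrist_force'])
E
```

```text
t: 3.2
eef_pos: [0.5399, -0.324, 0.0864]
ee_rot: [[0.126, 0.992, 0.007], [0.992, -0.126, -0.009], [-0.008, 0.009, -1.0]]
wrist_force: [-0.1, 0.5, 0.9]
finger_gap: 0.0853
[ 0.5399168  -0.32400102  0.08637323] [-0.08789912 -0.58795029  7.0335126 ] 82.76663579722782 [-0.11591061  0.46962865  0.87087545]
```

```bash
python3 -m inch '[{"tx":-0.1,"ty":-0.6,"tz":3,"twist":-0.01,"gripper":8.5},{"tx":0,"ty":0,"tz":2,"twist":0,"gripper":8.5},{"tx":0,"ty":0,"tz":0,"twist":0,"gripper":8.5}]' && python3 - <<'E'
from h import *
s=sensors.sense(); R=np.array(s['ee_rot']);p=np.array(s['eef_pos']);g=np.array([.5345,-.3248,.016]);print(p,R.T@(g-p)*100,R,np.degrees(np.arctan2(R[1,0],R[0,0])),s['wrist_force'])
E
```

```text
t: 3.58
eef_pos: [0.5389, -0.3256, 0.0421]
ee_rot: [[0.118, 0.993, 0.016], [0.993, -0.117, -0.013], [-0.011, 0.018, -1.0]]
wrist_force: [0.9, 0.4, 0.7]
finger_gap: 0.0854
[ 0.53894052 -0.32556212  0.04208766] [ 0.05176912 -0.49647589  2.59990003] [[ 0.11768297  0.99291467  0.01646769]
 [ 0.99299176 -0.11747828 -0.01289254]
 [-0.01086659  0.01786951 -0.99978127]] 83.24120019699689 [0.89604615 0.43753988 0.68878516]
```

```bash
python3 -m inch '[{"tx":0,"ty":-0.5,"tz":0.5,"twist":0,"gripper":8.5},{"tx":0,"ty":0,"tz":0.5,"twist":0,"gripper":8.5},{"tx":0,"ty":0,"tz":0.5,"twist":0,"gripper":8.5},{"tx":0,"ty":0,"tz":0.5,"twist":0,"gripper":8.5},{"tx":0,"ty":0,"tz":0.5,"twist":0,"gripper":8.5}]' && python3 - <<'E'
from h import *
s=sensors.sense(); R=np.array(s['ee_rot']);p=np.array(s['eef_pos']);g=np.array([.5345,-.3248,.016]);print(p,R.T@(g-p)*100,R,np.degrees(np.arctan2(R[1,0],R[0,0])),s['wrist_force'])
E
```

```text
t: 4.2
eef_pos: [0.5367, -0.3266, 0.0195]
ee_rot: [[0.118, 0.993, 0.022], [0.993, -0.118, -0.015], [-0.013, 0.024, -1.0]]
wrist_force: [1.1, -0.6, -0.3]
finger_gap: 0.0852
[ 0.5366564  -0.32655016  0.01951406] [ 0.1527023  -0.24297707  0.3438917 ] [[ 0.11820409  0.99274819  0.02188196]
 [ 0.99290977 -0.11788698 -0.01525963]
 [-0.01256937  0.02353056 -0.9996441 ]] 83.21099414493092 [ 1.11532366 -0.62990697 -0.25474023]
```

```bash
python3 -m inch '[{"tx":0.15,"ty":-0.25,"tz":0.3,"twist":0,"gripper":8.5},{"tx":0,"ty":0,"tz":0,"twist":0,"gripper":5},{"tx":0,"ty":0,"tz":0,"twist":0,"gripper":3},{"tx":0,"ty":0,"tz":0,"twist":0,"gripper":2},{"tx":0,"ty":0,"tz":0,"twist":0,"gripper":2},{"tx":0,"ty":0,"tz":0,"twist":0,"gripper":2},{"tx":0,"ty":0,"tz":0,"twist":0,"gripper":2}]' 90 && python3 - <<'E'
from h import *
im,d,s=shot('wrist','w2'); print(s['eef_pos'],s['ee_rot'],s['wrist_force'],s['ft_torque'],s['finger_gap'],s['t'])
E
```

```text
t: 5.08
eef_pos: [0.5341, -0.3248, 0.0161]
ee_rot: [[0.118, 0.993, 0.022], [0.993, -0.118, -0.015], [-0.013, 0.023, -1.0]]
wrist_force: [-0.8, -0.7, -0.8]
finger_gap: 0.0244
[ 0.53411038 -0.3248434   0.01608851] [[ 0.11842115  0.99272941  0.0215581 ]
 [ 0.9928828  -0.1181069  -0.01531334]
 [-0.01265584  0.02321809 -0.99965031]] [-0.76138922 -0.6932186  -0.80678652] [-0.00157882  0.06256495  0.07506793] 0.024425362546500688 5.075
```

View pics/w2.png

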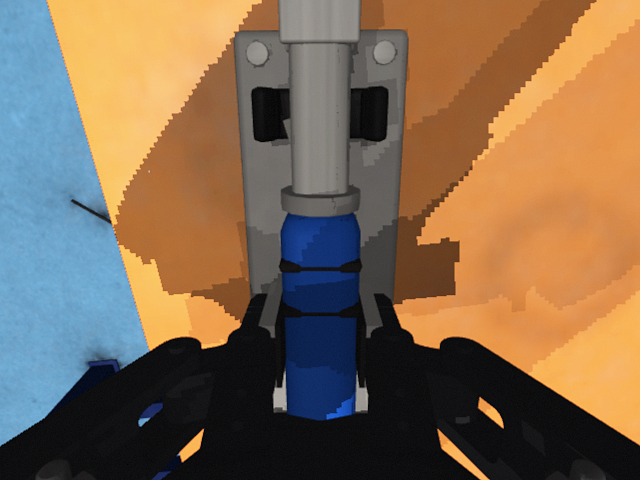

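The grasp looks centred: pads are on the blue grip around (320,370), the neck is in its saddle, and the gap is 24.4 mm. I'll lift and check.

```bash
python3 -m inch '[{"tx":0,"ty":0,"tz":-0.5,"twist":0,"gripper":2},{"tx":0,"ty":0,"tz":-1,"twist":0,"gripper":2},{"tx":0,"ty":0,"tz":-1.5,"twist":0,"gripper":2},{"tx":0,"ty":0,"tz":-2,"twist":0,"gripper":2},{"tx":0,"ty":0,"tz":-3,"twist":0,"gripper":2},{"tx":0,"ty":0,"tz":-3,"twist":0,"gripper":2},{"tx":0,"ty":0,"tz":-3,"twist":0,"gripper":2},{"tx":0,"ty":0,"tz":-2,"twist":0,"gripper":2},{"tx":0,"ty":0,"tz":0,"twist":0,"gripper":2}]' && python3 - <<'E'
from h import *
im,d,s=shot('wrist','w3'); print(s['eef_pos'],s['ee_rot'],s['wrist_force'],s['ft_torque'],s['finger_gap'],s['t'])
im,d,s=shot('scene','s3')
E
```

```text
t: 6.25
eef_pos: [0.5295, -0.3226, 0.1885]
ee_rot: [[0.12, 0.992, 0.024], [0.993, -0.12, -0.016], [-0.013, 0.025, -1.0]]
wrist_force: [0.4, -0.0, -5.3]
finger_gap: 0.0245
[ 0.529507   -0.32256205  0.18851048] [[ 0.12011911  0.9924792   0.02358891]
 [ 0.99267709 -0.1197691  -0.01573405]
 [-0.01279049  0.02530613 -0.99959792]] [ 0.3644363  -0.0252096  -5.29264314] [ 0.01073951 -0.00816045 -0.01122144] 0.024467927682449594 6.25
```

View pics/w3.png

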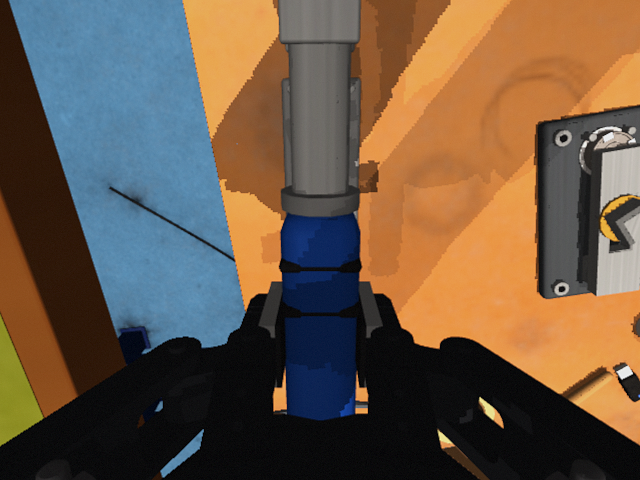

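View pics/s3.png

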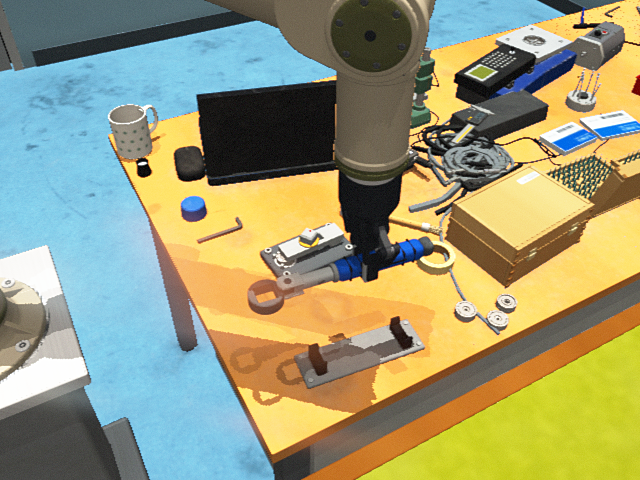

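The wrench came out cleanly and has not shifted in the grip. I'll move nearer the screw for a measuring view.

```bash
python3 -m inch '[{"tx":3,"ty":0.3,"tz":0,"twist":0,"gripper":2},{"tx":4,"ty":0.3,"tz":0,"twist":0,"gripper":2},{"tx":4,"ty":0.3,"tz":0,"twist":0,"gripper":2},{"tx":3,"ty":0.3,"tz":0,"twist":0,"gripper":2},{"tx":0,"ty":0,"tz":0,"twist":0,"gripper":2}]' && python3 - <<'E'
from h import *
im,d,s=shot('wrist','w4'); print(s['eef_pos'],s['ee_rot'],s['wrist_force'],s['ft_torque'],s['finger_gap'],s['t'])
E
```

```text
t: 6.98
eef_pos: [0.5543, -0.1791, 0.1777]
ee_rot: [[0.122, 0.992, 0.009], [0.992, -0.122, -0.012], [-0.011, 0.011, -1.0]]
wrist_force: [-0.3, -0.3, -5.1]
finger_gap: 0.0248
[ 0.55431147 -0.17908828  0.17772229] [[ 0.12193992  0.99249364  0.00932847]
 [ 0.99248055 -0.12182688 -0.01185595]
 [-0.01063049  0.01070404 -0.9998862 ]] [-0.33686859 -0.25711642 -5.06479694] [-0.00305525  0.02550979  0.02943522] 0.024787870852176926 6.975
```

View pics/w4.png

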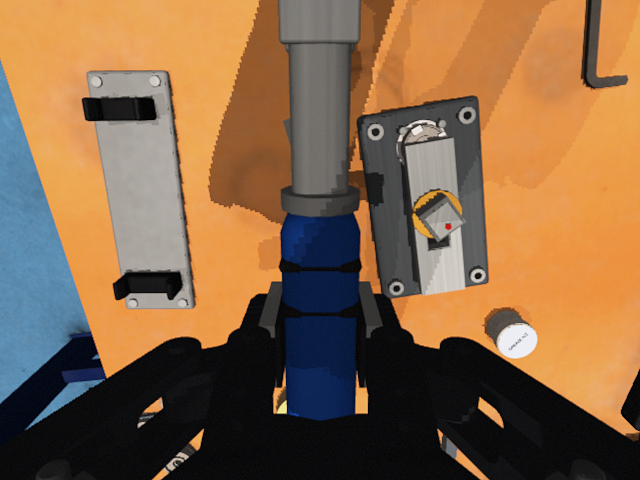

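The screw head's top face is clear at about (441,221), turned relative to the strap. I'll zoom in to measure its corners.

```bash
python3 - <<'E'
import cv2
im=cv2.imread('pics/w4.png')
cv2.imwrite('pics/crop4.png',cv2.resize(im[180:260,395:485],None,fx=7,fy=7,interpolation=cv2.INTER_NEAREST))
E
```

```text
(no output)
```

View pics/crop4.png

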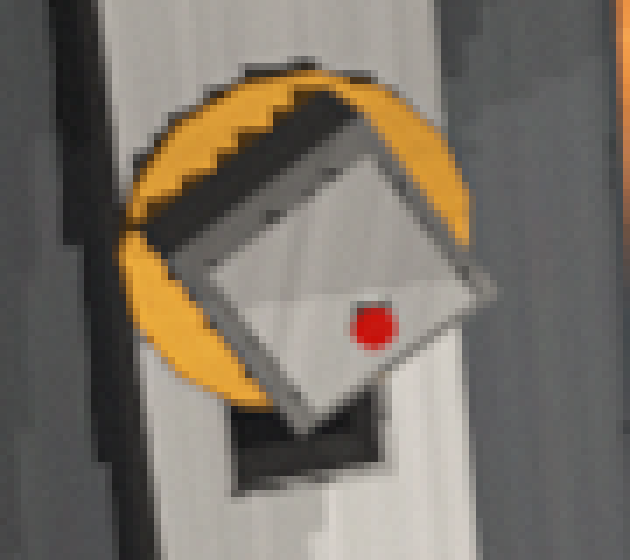

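```bash
python3 - <<'E'
from h import *
fn='w4'
im,W=cloud(fn); print('bench',np.nanmedian(W[330:350,225:255,2]),'top z',W[215:232,432:452,2].mean(), 'bench2',np.nanmedian(W[60:150,500:570,2]))
C=np.array([(208,275),(372,155),(484,288),(318,412)])/7+[394.5,179.5]
P=np.array([ray(fn,u,v,.0575) for u,v in C]); print(P[:,:2].round(4)); c=P.mean(0);print('centre',c)
d=np.roll(P,-1,0)-P
print('sides',np.linalg.norm(d,axis=1),'ang',np.degrees(np.arctan2(d[:,1],d[:,0]))%90)
# washer centre by yellow from top cam/wrist
hsv=cv2.cvtColor(im,cv2.COLOR_RGB2HSV)
# same in top0
fn='top0'
C=np.array([(490,215),(530,270),(475,312),(432,258)])  # crop coords minus 245
C=(C-[245,0])/6+[264.5,199.5]
P=np.array([ray(fn,u,v,.0555) for u,v in C]); print('top',P.mean(0)); d=np.roll(P,-1,0)-P
print('sides',np.linalg.norm(d,axis=1),'ang',np.degrees(np.arctan2(d[:,1],d[:,0]))%90)
# bolts of base (4) from w4 at z=.014 -> fixture axis
B=[ray('w4',u,v,.014) for u,v in [(376,132),(467,116),(478,276),(396,288)]]
print(np.round(B,4))
E
```

```text
bench 0.226213987042791 top z nan bench2 0.0009356349395727159
[[ 0.5616 -0.1085]
 [ 0.5513 -0.092 ]
 [ 0.5662 -0.0813]
 [ 0.5773 -0.0981]]
centre [ 0.56410081 -0.09498758  0.0575    ]
sides [0.01946087 0.0183477  0.02012665 0.01880822] ang [32.01760631 35.50024109 33.40955106 33.40293301]
top [ 0.56435119 -0.09425227  0.0555    ]
sides [0.02095752 0.0211322  0.02121413 0.02209905] ang [36.02277543 38.1194951  38.65546577 37.42020255]
[[ 0.5017 -0.1318  0.014 ]
 [ 0.4984 -0.0631  0.014 ]
 [ 0.6306 -0.0557  0.014 ]
 [ 0.6336 -0.1254  0.014 ]]
```

```bash
python3 -m inch '[{"tx":0,"ty":0,"tz":0,"twist":0.17,"gripper":2},{"tx":0,"ty":0,"tz":0,"twist":0.17,"gripper":2},{"tx":0,"ty":0,"tz":0,"twist":0.17,"gripper":2},{"tx":0,"ty":0,"tz":0,"twist":0.17,"gripper":2},{"tx":0,"ty":0,"tz":0,"twist":0.17,"gripper":2},{"tx":0,"ty":0,"tz":0,"twist":0,"gripper":2}]' && python3 - <<'E'
from h import *
im,d,s=shot('wrist','w5'); print(s['eef_pos'],s['ee_rot'],s['wrist_force'],s['ft_torque'],s['finger_gap'],s['t'])
R=np.array(s['ee_rot']);print(np.degrees(np.arctan2(R[1,0],R[0,0])))
E
```

```text
t: 7.78
eef_pos: [0.5482, -0.1887, 0.1741]
ee_rot: [[0.847, 0.531, 0.001], [0.531, -0.847, -0.016], [-0.007, 0.014, -1.0]]
wrist_force: [-0.2, -0.2, -5.2]
finger_gap: 0.0243
[ 0.54824434 -0.18868638  0.1740903 ] [[ 0.8471793   0.53130564  0.00124738]
 [ 0.53125544 -0.84706183 -0.01593484]
 [-0.00740967  0.01416234 -0.99987225]] [-0.17952158 -0.19066693 -5.17307998] [-0.02203959 -0.00514803  0.01405886] 0.024308997846192792 7.775
32.091305200213014
```

View pics/w5.png

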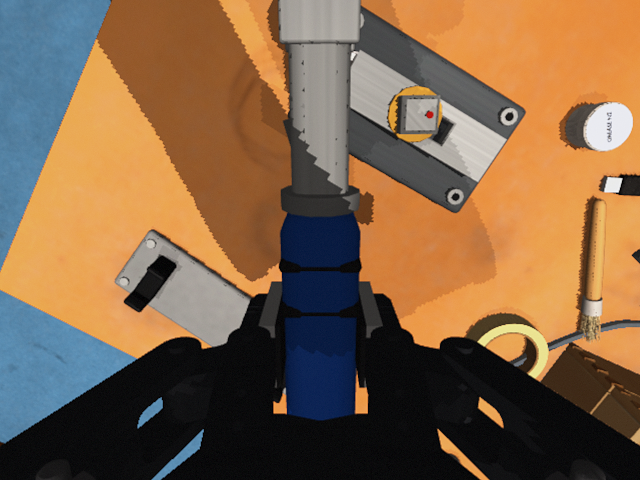

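The screw head, at about (419,113), now sits almost square to the image. I'll measure it again from this yaw.

```bash
python3 - <<'E'
import cv2
im=cv2.imread('pics/w5.png')
cv2.imwrite('pics/crop5.png',cv2.resize(im[80:150,380:450],None,fx=8,fy=8,interpolation=cv2.INTER_NEAREST))
E
```

```text
(no output)
```

View pics/crop5.png

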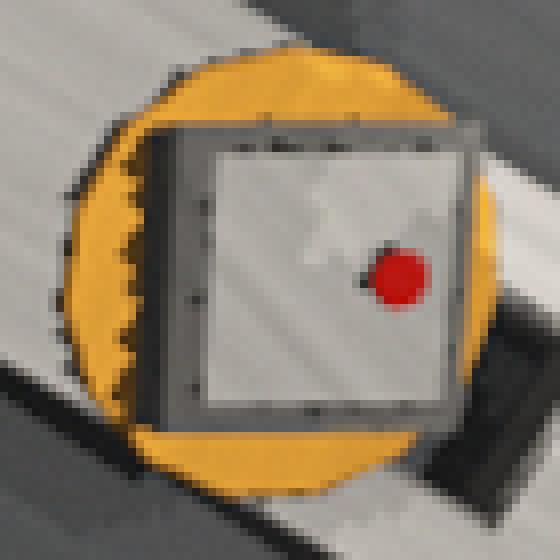

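```bash
cat >> h.py <<'E'
def yaw(R): return np.degrees(np.arctan2(R[1,0],R[0,0]))
E
python3 - <<'E'
from h import *
C=np.array([(215,152),(462,152),(448,405),(205,405)])/8+[379.5,79.5]
P=np.array([ray('w5',u,v,.0575) for u,v in C]); d=np.roll(P,-1,0)-P
print('centre',P.mean(0),'sides',np.linalg.norm(d,axis=1),'ang',np.degrees(np.arctan2(d[:,1],d[:,0]))%90)
S=(P.mean(0)+[.5641,-.0950,.0575])/2
z=np.load('pics/w2.npz'); Rh=z['R'];ph=z['p']
s_tool=Rh.T@(np.array([.3956,-.3085,.014])-ph); print('s_tool',s_tool)
z=np.load('pics/w5.npz'); R=z['R'];p=z['p']
print('socket now',p+R@s_tool,'wrench x yaw',yaw(R)+90.2)
E
```

```text
centre [ 0.56448025 -0.0951608   0.0575    ] sides [0.01938188 0.0192879  0.01951313 0.01929674] ang [32.02917373 33.80774043 32.0658137  33.41706275]
s_tool [-0.00014905 -0.13948209 -0.00114851]
socket now [ 0.47400902 -0.07059731  0.17326437] wrench x yaw 122.29130520021302
```

```bash
python3 -m inch '[{"tx":1.6,"ty":1.7,"tz":0,"twist":-0.01,"gripper":2},{"tx":1.6,"ty":1.7,"tz":0,"twist":0,"gripper":2},{"tx":1.6,"ty":1.7,"tz":1,"twist":0,"gripper":2},{"tx":1.5,"ty":1.7,"tz":2,"twist":0,"gripper":2},{"tx":0,"ty":0,"tz":2,"twist":0,"gripper":2},{"tx":0,"ty":0,"tz":0,"twist":0,"gripper":2}]' && cat > st.py <<'E'
from h import *
s=sensors.sense(); R=np.array(s['ee_rot']);p=np.array(s['eef_pos'])
st=np.array([-.00015,-.1395,-.00115]); sk=p+R@st
S=np.array([.5644,-.0951,.041])
print('t',s['t'],'p',p.round(4),'yaw',yaw(R).round(2),'z',R[:,2].round(4),'socket',sk.round(4),'to screw tool cm',(R.T@(S-sk)*100).round(2),'dz',(sk[2]-.041).round(4),'F',np.round(s['wrist_force'],1),'Ftool',np.round(R.T@s['wrist_force'],1),'M',np.round(s['ft_torque'],2),'gap',round(s['finger_gap'],4), 'az rel screw',np.degrees(np.arctan2(p[1]-S[1],p[0]-S[0])).round(1))
E
python3 st.py; python3 -c "
from h import *
shot('top','t6');shot('scene','s6')"
```

```text
t: 8.57
eef_pos: [0.6386, -0.2158, 0.1212]
ee_rot: [[0.829, 0.559, -0.001], [0.559, -0.829, -0.015], [-0.01, 0.012, -1.0]]
wrist_force: [-1.0, 0.3, -5.2]
finger_gap: 0.0247
t 8.575 p [ 0.6386 -0.2158  0.1212] yaw 33.97 z [-0.0015 -0.0149 -0.9999] socket [ 0.5606 -0.1002  0.1207] to screw tool cm [ 0.68 -0.3   7.96] dz 0.0797 F [-1.   0.3 -5.2] Ftool [-0.6 -0.9  5.2] M [-0.01  0.03 -0.01] gap 0.0247 az rel screw -58.4
```

```bash
python3 -m inch '[{"tx":0.7,"ty":-0.3,"tz":1.5,"twist":0.02,"gripper":2},{"tx":0,"ty":0,"tz":1.5,"twist":0,"gripper":2},{"tx":0,"ty":0,"tz":1.5,"twist":0,"gripper":2},{"tx":0,"ty":0,"tz":0.5,"twist":0,"gripper":2},{"tx":0,"ty":0,"tz":0,"twist":0,"gripper":2}]' ; python3 st.py; python3 -c "
from h import *
shot('top','t6');shot('scene','s6')
a=cv2.imread('pics/t6.png')[180:300,240:400];b=cv2.imread('pics/s6.png')[180:330,220:460]
o=np.zeros((600,760,3),np.uint8);a=cv2.resize(a,(400,300),interpolation=cv2.INTER_CUBIC);b=cv2.resize(b,(480,300),interpolation=cv2.INTER_CUBIC)
o[:300,:400]=a;o[300:,:480]=b;cv2.imwrite('pics/c6.png',o)"
```

```text
t: 9.3
eef_pos: [0.6445, -0.2093, 0.0717]
ee_rot: [[0.84, 0.542, 0.004], [0.542, -0.84, -0.015], [-0.005, 0.015, -1.0]]
wrist_force: [-0.3, -0.3, -4.9]
finger_gap: 0.0247
t 9.3 p [ 0.6445 -0.2093  0.0717] yaw 32.81 z [ 0.0042 -0.0155 -0.9999] socket [ 0.5688 -0.0922  0.0707] to screw tool cm [-0.51 -0.03  2.97] dz 0.0297 F [-0.3 -0.3 -4.9] Ftool [-0.4  0.   4.9] M [0.03 0.01 0.02] gap 0.0247 az rel screw -55.0
```

View pics/c6.png

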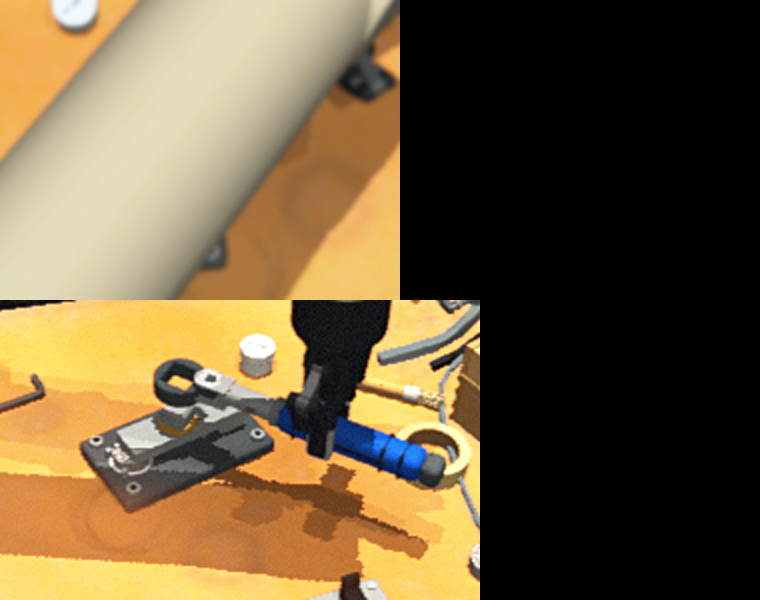

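The top view is blocked by the arm. The scene view shows the socket just above the screw head. I'll correct 5 mm sideways and then step down gently.

```bash
python3 -m inch '[{"tx":-0.5,"ty":0,"tz":0.2,"twist":0,"gripper":2},{"tx":0,"ty":0,"tz":0.2,"twist":0,"gripper":2},{"tx":0,"ty":0,"tz":0,"twist":0,"gripper":2}]' ; python3 st.py
```

```text
t: 9.78
eef_pos: [0.6408, -0.2131, 0.0694]
ee_rot: [[0.841, 0.542, 0.007], [0.542, -0.84, -0.016], [-0.003, 0.018, -1.0]]
wrist_force: [-0.5, -0.3, -4.8]
finger_gap: 0.0246
t 9.775 p [ 0.6408 -0.2131  0.0694] yaw 32.79 z [ 0.0071 -0.0163 -0.9998] socket [ 0.5651 -0.0959  0.0681] to screw tool cm [-0.01 -0.15  2.71] dz 0.0271 F [-0.5 -0.3 -4.8] Ftool [-0.6 -0.1  4.8] M [-0.03  0.01  0.02] gap 0.0246 az rel screw -57.1
```

```bash
python3 -m inch '[{"tx":0,"ty":-0.15,"tz":0.4,"twist":0,"gripper":2},{"tx":0,"ty":0,"tz":0.4,"twist":0,"gripper":2},{"tx":0,"ty":0,"tz":0.2,"twist":0,"gripper":2},{"tx":0,"ty":0,"tz":0,"twist":0,"gripper":2}]' ; python3 st.py
```

```text
t: 10.28
eef_pos: [0.6402, -0.2116, 0.0586]
ee_rot: [[0.84, 0.542, 0.007], [0.542, -0.84, -0.016], [-0.003, 0.017, -1.0]]
wrist_force: [0.1, 0.2, -5.7]
finger_gap: 0.0246
t 10.275 p [ 0.6402 -0.2116  0.0586] yaw 32.81 z [ 0.0071 -0.016  -0.9998] socket [ 0.5644 -0.0944  0.0574] to screw tool cm [-0.03  0.03  1.64] dz 0.0164 F [ 0.1  0.2 -5.7] Ftool [ 0.2 -0.2  5.7] M [-0.02  0.04 -0.  ] gap 0.0246 az rel screw -57.0
```

```bash
for i in 1 2; do python3 -m inch '[{"tx":0,"ty":0,"tz":0.25,"twist":0,"gripper":2},{"tx":0,"ty":0,"tz":0.25,"twist":0,"gripper":2}]' >/dev/null; python3 st.py; done
```

```text
t 10.525 p [ 0.6404 -0.2119  0.0536] yaw 32.81 z [ 0.0076 -0.0164 -0.9998] socket [ 0.5647 -0.0947  0.0523] to screw tool cm [-0.04 -0.    1.13] dz 0.0113 F [-0.5  0.2 -6.2] Ftool [-0.3 -0.6  6.2] M [0.04 0.04 0.  ] gap 0.0249 az rel screw -56.9
t 10.775 p [ 0.6404 -0.2119  0.0483] yaw 32.81 z [ 0.0076 -0.0163 -0.9998] socket [ 0.5647 -0.0948  0.0469] to screw tool cm [-0.04 -0.    0.59] dz 0.0059 F [-0.2  1.  -5.4] Ftool [ 0.4 -1.   5.4] M [ 0.02 -0.02 -0.04] gap 0.025 az rel screw -56.9
```

```bash
python3 -m inch '[{"tx":0,"ty":0,"tz":0.25,"twist":0,"gripper":2},{"tx":0,"ty":0,"tz":0.15,"twist":0,"gripper":2}]' >/dev/null; python3 st.py;  python3 -m inch '[{"tx":0,"ty":0,"tz":0.1,"twist":0,"gripper":2},{"tx":0,"ty":0,"tz":0,"twist":0,"gripper":2}]' >/dev/null; python3 st.py
```

```text
t 11.025 p [ 0.6404 -0.212   0.0438] yaw 32.81 z [ 0.0073 -0.0163 -0.9998] socket [ 0.5647 -0.0948  0.0425] to screw tool cm [-0.04  0.01  0.15] dz 0.0015 F [ 0.2  0.7 -4.4] Ftool [ 0.5 -0.6  4.4] M [ 0.08  0.03 -0.02] gap 0.0247 az rel screw -57.0
t 11.275 p [ 0.6404 -0.212   0.0426] yaw 32.81 z [ 0.0072 -0.0162 -0.9998] socket [ 0.5646 -0.0948  0.0413] to screw tool cm [-0.04  0.01  0.03] dz 0.0003 F [ 1.  -0.9 -5.1] Ftool [0.3 1.2 5.1] M [ 0.07  0.02 -0.02] gap 0.0246 az rel screw -57.0
```

```bash
python3 -m inch '[{"tx":0,"ty":0,"tz":0.1,"twist":0,"gripper":2},{"tx":0,"ty":0,"tz":0,"twist":0,"gripper":2}]' >/dev/null; python3 st.py;python3 -c "
from h import *
shot('scene','s7');shot('wrist','w7')
b=cv2.imread('pics/s7.png')[180:330,220:460]
cv2.imwrite('pics/c7.png',cv2.resize(b,(800,500),interpolation=cv2.INTER_CUBIC))"
```

```text
t 11.525 p [ 0.6405 -0.2121  0.0421] yaw 32.81 z [ 0.0077 -0.0161 -0.9998] socket [ 0.5648 -0.0949  0.0408] to screw tool cm [-0.04 -0.01 -0.02] dz -0.0002 F [-0.9  0.5 -3.6] Ftool [-0.5 -0.9  3.6] M [0.2  0.27 0.05] gap 0.0245 az rel screw -57.0
```

View pics/c7.png

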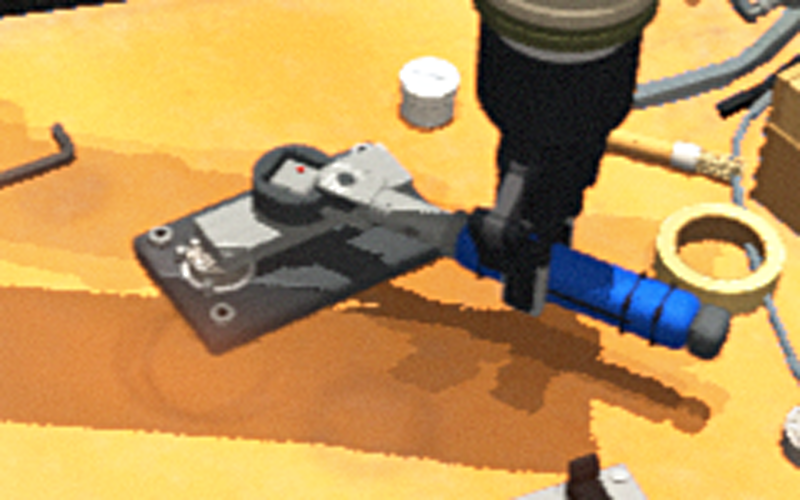

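View pics/w7.png

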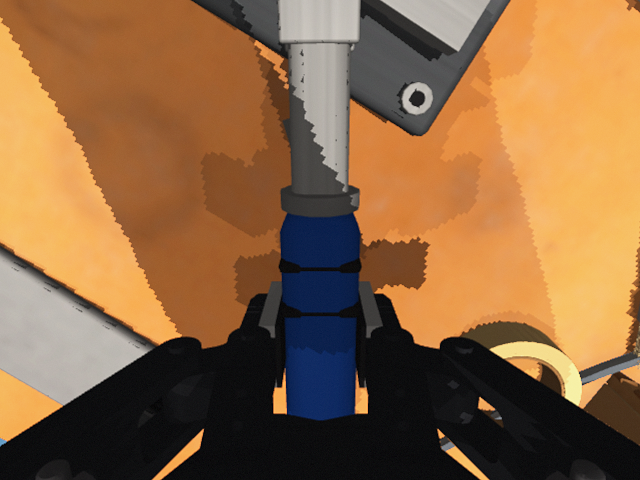

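The wrench is home: the mouth is at washer height, the red-dotted screw top shows inside the socket at about (298,172) in the crop, and light contact force appears. Next I tighten on an arc about the screw and watch the moment.

```bash
cat > m.py <<'E'
from h import *
s=sensors.sense(); R=np.array(s['ee_rot']);p=np.array(s['eef_pos']);F=np.array(s['wrist_force']);M=s['ft_torque']
S=np.array([.5645,-.0948]); d=p[:2]-S; r=np.hypot(*d)
wx=-R[:2,1]/np.hypot(*R[:2,1]); g=p[:2]  # grip
pin=S-wx*.03
cr=lambda a,b:a[0]*b[1]-a[1]*b[0]
ph=np.degrees(np.arctan2(d[1],d[0]))
print('t %.2f yaw %.2f az %.2f (yaw-az %.2f) r %.4f z %.4f tilt %s | Ftool %s Mz %.2f | Tpin %.2f Tscrew %.2f gap %.4f | sk->screw tool mm %s'%(s['t'],yaw(R),ph,(yaw(R)-ph+180)%360-180,r,p[2],R[:,2][:2].round(3),(R.T@F).round(1),M[2],M[2]+cr(p[:2]-pin,F),M[2]+cr(d,F),s['finger_gap'],(R.T@(np.append(S,.041)-p-R@np.array([-.00015,-.1395,-.00115]))*1000).round(1)))
E
python3 m.py
python3 -m inch '[{"tx":-0.42,"ty":0,"tz":0,"twist":0.03,"gripper":2},{"tx":-0.42,"ty":0,"tz":0,"twist":0.03,"gripper":2}]' >/dev/null; python3 m.py
python3 -m inch '[{"tx":-0.42,"ty":0,"tz":0,"twist":0.03,"gripper":2},{"tx":-0.42,"ty":0,"tz":0,"twist":0.03,"gripper":2}]' >/dev/null; python3 m.py
```

```text
t 11.62 yaw 32.81 az -57.04 (yaw-az 89.86) r 0.1398 z 0.0421 tilt [ 0.008 -0.016] | Ftool [ 0.  -0.3  3.9] Mz 0.05 | Tpin 0.06 Tscrew 0.06 gap 0.0248 | sk->screw tool mm [-0.2 -0.3 -0.2]
t 11.88 yaw 29.17 az -60.71 (yaw-az 89.88) r 0.1403 z 0.0423 tilt [ 0.008 -0.017] | Ftool [-0.7  0.9  3.4] Mz 0.25 | Tpin 0.17 Tscrew 0.15 gap 0.0243 | sk->screw tool mm [-0.1 -0.8 -0.1]
t 12.12 yaw 25.43 az -64.65 (yaw-az 90.08) r 0.1408 z 0.0424 tilt [ 0.008 -0.017] | Ftool [0.4 0.6 4.1] Mz 0.24 | Tpin 0.29 Tscrew 0.30 gap 0.0247 | sk->screw tool mm [ 0.4 -1.3 -0.1]
```

```bash

python3 -m inch '[{"tx":-0.42,"ty":-0.06,"tz":0,"twist":0.03,"gripper":2},{"tx":-0.42,"ty":-0.06,"tz":0.02,"twist":0.03,"gripper":2}]' >/dev/null; python3 m.py
python3 -m inch '[{"tx":-0.42,"ty":-0.06,"tz":0,"twist":0.03,"gripper":2}]' >/dev/null; python3 m.py
python3 -m inch '[{"tx":-0.42,"ty":-0.03,"tz":0.02,"twist":0.03,"gripper":2}]' >/dev/null; python3 m.py
```

```text
t 12.38 yaw 21.76 az -68.19 (yaw-az 89.95) r 0.1408 z 0.0427 tilt [ 0.01  -0.019] | Ftool [0.1 2.7 3.8] Mz 0.51 | Tpin 0.52 Tscrew 0.52 gap 0.0245 | sk->screw tool mm [ 0.  -1.3 -0.1]
t 12.50 yaw 19.92 az -70.03 (yaw-az 89.95) r 0.1408 z 0.0430 tilt [ 0.01 -0.02] | Ftool [0.3 3.  4.4] Mz 0.45 | Tpin 0.48 Tscrew 0.49 gap 0.0247 | sk->screw tool mm [ 0.  -1.3  0. ]
t 12.62 yaw 18.07 az -71.87 (yaw-az 89.95) r 0.1408 z 0.0429 tilt [ 0.01 -0.02] | Ftool [0.7 3.1 3.9] Mz 0.50 | Tpin 0.58 Tscrew 0.60 gap 0.0248 | sk->screw tool mm [ 0.  -1.3 -0.1]
```

```bash

python3 -m inch '[{"tx":-0.5,"ty":0.03,"tz":0.02,"twist":0.025,"gripper":2}]' 115 >/dev/null; python3 m.py
python3 -m inch '[{"tx":-0.5,"ty":0.0,"tz":0.02,"twist":0.02,"gripper":2}]' >/dev/null; python3 m.py
python3 -m inch '[{"tx":-0.5,"ty":0.0,"tz":0.02,"twist":0.02,"gripper":2}]' >/dev/null; python3 m.py
```

```text
t 12.75 yaw 16.54 az -73.72 (yaw-az 90.26) r 0.1409 z 0.0429 tilt [ 0.012 -0.02 ] | Ftool [3.9 1.1 3.8] Mz -0.03 | Tpin 0.40 Tscrew 0.52 gap 0.0240 | sk->screw tool mm [ 0.8 -1.4 -0.1]
t 12.88 yaw 15.33 az -75.02 (yaw-az 90.35) r 0.1408 z 0.0432 tilt [ 0.015 -0.019] | Ftool [8.5 3.  4.2] Mz -0.21 | Tpin 0.74 Tscrew 1.00 gap 0.0241 | sk->screw tool mm [ 1.  -1.3  0.2]
t 13.00 yaw 14.16 az -76.10 (yaw-az 90.25) r 0.1408 z 0.0438 tilt [ 0.02 -0.02] | Ftool [10.4  3.8  6.2] Mz 0.03 | Tpin 1.20 Tscrew 1.51 gap 0.0246 | sk->screw tool mm [ 0.7 -1.3  0.6]
```

```bash

python3 -m inch '[{"tx":-0.3,"ty":-0.0,"tz":0.04,"twist":0.02,"gripper":2}]' >/dev/null; python3 m.py
python3 -m inch '[{"tx":-0.3,"ty":-0.0,"tz":0.04,"twist":0.02,"gripper":2}]' >/dev/null; python3 m.py
```

```text
t 13.12 yaw 13.02 az -76.75 (yaw-az 89.77) r 0.1408 z 0.0438 tilt [ 0.023 -0.02 ] | Ftool [3.  4.1 5.6] Mz 0.81 | Tpin 1.15 Tscrew 1.25 gap 0.0243 | sk->screw tool mm [-0.5 -1.4  0.5]
t 13.25 yaw 11.88 az -77.74 (yaw-az 89.62) r 0.1409 z 0.0437 tilt [ 0.024 -0.021] | Ftool [2.  4.3 3.9] Mz 0.99 | Tpin 1.21 Tscrew 1.27 gap 0.0242 | sk->screw tool mm [-0.8 -1.4  0.3]
```

```bash

python3 -m inch '[{"tx":-0.4,"ty":-0.0,"tz":0.03,"twist":0.02,"gripper":2}]' >/dev/null; python3 m.py
python3 -m inch '[{"tx":-0.4,"ty":-0.0,"tz":0.03,"twist":0.02,"gripper":2}]' >/dev/null; python3 m.py
```

```text
t 13.38 yaw 10.72 az -79.08 (yaw-az 89.81) r 0.1410 z 0.0436 tilt [ 0.026 -0.021] | Ftool [5.1 3.7 3.1] Mz 0.63 | Tpin 1.20 Tscrew 1.35 gap 0.0240 | sk->screw tool mm [-0.4 -1.5  0.2]
t 13.50 yaw 9.56 az -80.29 (yaw-az 89.85) r 0.1410 z 0.0437 tilt [ 0.028 -0.021] | Ftool [6.2 3.  4. ] Mz 0.59 | Tpin 1.29 Tscrew 1.47 gap 0.0240 | sk->screw tool mm [-0.3 -1.5  0.2]
```

```bash

python3 -m inch '[{"tx":-0.35,"ty":0.02,"tz":0.03,"twist":0.02,"gripper":2}]' >/dev/null; python3 m.py
python3 -m inch '[{"tx":-0.35,"ty":0.02,"tz":0.03,"twist":0.02,"gripper":2}]' >/dev/null; python3 m.py; python3 -c "
from h import *
shot('scene','s8');shot('wrist','w8')
b=cv2.imread('pics/s8.png')[180:330,220:460]
cv2.imwrite('pics/c8.png',cv2.resize(b,(800,500),interpolation=cv2.INTER_CUBIC))"
```

```text
t 13.62 yaw 8.41 az -81.34 (yaw-az 89.75) r 0.1410 z 0.0437 tilt [ 0.03  -0.022] | Ftool [4.9 2.2 4.1] Mz 0.81 | Tpin 1.35 Tscrew 1.50 gap 0.0239 | sk->screw tool mm [-0.5 -1.5  0.2]
t 13.75 yaw 7.27 az -82.44 (yaw-az 89.71) r 0.1410 z 0.0437 tilt [ 0.031 -0.022] | Ftool [3.9 4.  3.7] Mz 0.83 | Tpin 1.27 Tscrew 1.39 gap 0.0238 | sk->screw tool mm [-0.6 -1.5  0.2]
```

View pics/c8.png

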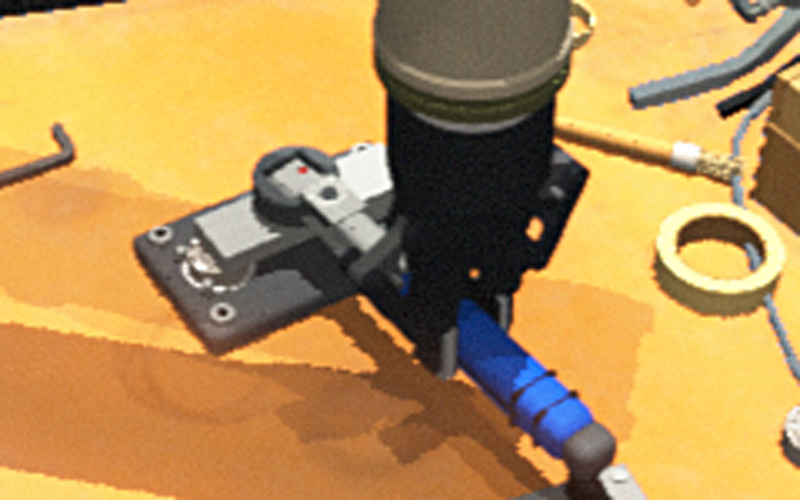

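View pics/w8.png

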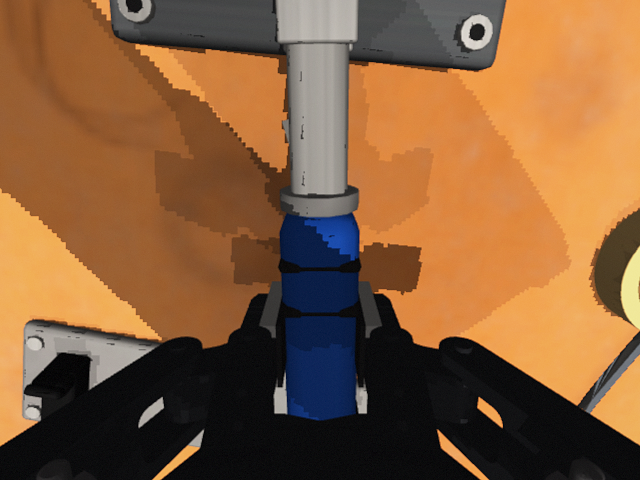

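The wrench is still straight as far as I can see: neck and fork are in line at the top of the wrist image, x about 317. I'll continue in single rows, watching for a steady drop.

```bash

python3 -m inch '[{"tx":-0.35,"ty":0.02,"tz":0.03,"twist":0.02,"gripper":2}]' >/dev/null; python3 m.py
python3 -m inch '[{"tx":-0.35,"ty":0.02,"tz":0.03,"twist":0.02,"gripper":2}]' >/dev/null; python3 m.py
```

```text
t 13.97 yaw 6.16 az -83.57 (yaw-az 89.72) r 0.1411 z 0.0436 tilt [ 0.032 -0.022] | Ftool [5.1 3.  3.6] Mz 0.70 | Tpin 1.27 Tscrew 1.43 gap 0.0242 | sk->screw tool mm [-0.6 -1.6  0.2]
t 14.10 yaw 5.03 az -84.66 (yaw-az 89.70) r 0.1411 z 0.0436 tilt [ 0.034 -0.022] | Ftool [4.5 3.  4.1] Mz 0.81 | Tpin 1.32 Tscrew 1.46 gap 0.0242 | sk->screw tool mm [-0.7 -1.6  0.2]
```

```bash

python3 -m inch '[{"tx":-0.35,"ty":0.02,"tz":0.03,"twist":0.02,"gripper":2}]' >/dev/null; python3 m.py
python3 -m inch '[{"tx":-0.35,"ty":0.02,"tz":0.03,"twist":0.02,"gripper":2}]' >/dev/null; python3 m.py
python3 -m inch '[{"tx":-0.35,"ty":0.02,"tz":0.03,"twist":0.02,"gripper":2}]' >/dev/null; python3 m.py
```

```text
t 14.22 yaw 3.91 az -85.76 (yaw-az 89.67) r 0.1411 z 0.0435 tilt [ 0.035 -0.022] | Ftool [4.  2.3 3.1] Mz 0.86 | Tpin 1.32 Tscrew 1.44 gap 0.0242 | sk->screw tool mm [-0.7 -1.6  0.2]
t 14.35 yaw 2.79 az -86.87 (yaw-az 89.67) r 0.1411 z 0.0435 tilt [ 0.037 -0.022] | Ftool [4.9 3.1 3.2] Mz 0.89 | Tpin 1.44 Tscrew 1.59 gap 0.0245 | sk->screw tool mm [-0.8 -1.6  0.3]
t 14.47 yaw 1.68 az -87.97 (yaw-az 89.65) r 0.1411 z 0.0435 tilt [ 0.038 -0.022] | Ftool [4.6 2.1 2.9] Mz 0.91 | Tpin 1.42 Tscrew 1.56 gap 0.0239 | sk->screw tool mm [-0.8 -1.6  0.3]
```

```bash

python3 -m inch '[{"tx":-0.35,"ty":0.02,"tz":0.03,"twist":0.02,"gripper":2}]' >/dev/null; python3 m.py
python3 -m inch '[{"tx":-0.35,"ty":0.02,"tz":0.03,"twist":0.02,"gripper":2}]' >/dev/null; python3 m.py
```

```text
t 14.60 yaw 0.56 az -89.03 (yaw-az 89.60) r 0.1412 z 0.0436 tilt [ 0.04  -0.023] | Ftool [5.6 3.5 3. ] Mz 0.82 | Tpin 1.46 Tscrew 1.63 gap 0.0242 | sk->screw tool mm [-0.9 -1.7  0.4]
t 14.72 yaw -0.56 az -90.00 (yaw-az 89.44) r 0.1411 z 0.0436 tilt [ 0.042 -0.023] | Ftool [6.4 2.4 3.4] Mz 0.60 | Tpin 1.32 Tscrew 1.51 gap 0.0240 | sk->screw tool mm [-1.3 -1.6  0.5]
```

```bash

python3 -m inch '[{"tx":-0.3,"ty":0.02,"tz":0.03,"twist":0.015,"gripper":2}]' >/dev/null; python3 m.py
```

```text
t 14.85 yaw -1.41 az -90.70 (yaw-az 89.29) r 0.1411 z 0.0438 tilt [ 0.044 -0.024] | Ftool [6.7 4.1 5.1] Mz 0.51 | Tpin 1.27 Tscrew 1.48 gap 0.0245 | sk->screw tool mm [-1.7 -1.6  0.7]
```

```bash

python3 -m inch '[{"tx":-0.28,"ty":0,"tz":0.03,"twist":0.02,"gripper":2}]' >/dev/null; python3 m.py
python3 -c "
from h import *
shot('scene','s9');shot('wrist','w9')
b=cv2.imread('pics/s9.png')[180:330,220:460]
o=np.zeros((560,800,3),np.uint8)
o[:250,:400]=cv2.resize(b,(400,250),interpolation=cv2.INTER_CUBIC)
for i,n in enumerate(['w7','w8','w9']):
    w=cv2.imread('pics/%s.png'%n)[0:215,250:390]; o[250:250+300,i*200:i*200+195]=cv2.resize(w,(195,300))
s=cv2.imread('pics/s9.png')[215:260,285:335]; o[:250,410:690]=cv2.resize(s,(280,250),interpolation=cv2.INTER_CUBIC)
cv2.imwrite('pics/c9.png',o)"
```

```text
t 14.97 yaw -2.54 az -91.52 (yaw-az 88.97) r 0.1411 z 0.0438 tilt [ 0.046 -0.024] | Ftool [4.7 4.3 4.2] Mz 0.65 | Tpin 1.18 Tscrew 1.33 gap 0.0244 | sk->screw tool mm [-2.5 -1.6  0.7]
```

View pics/c9.png

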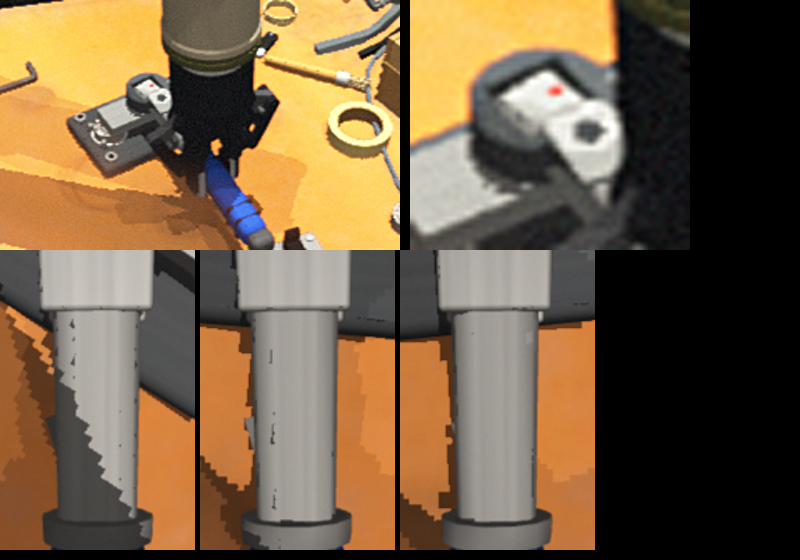

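```bash

python3 -m inch '[{"tx":-0.26,"ty":0,"tz":0.02,"twist":0.02,"gripper":2}]' >/dev/null; python3 m.py
```

```text
t 15.20 yaw -3.69 az -92.40 (yaw-az 88.71) r 0.1410 z 0.0437 tilt [ 0.047 -0.025] | Ftool [3.8 2.9 4. ] Mz 0.62 | Tpin 1.04 Tscrew 1.16 gap 0.0242 | sk->screw tool mm [-3.1 -1.5  0.7]
```

The joint has given. The moment peaked at about 1.46 N m and fell steadily to 1.04 over about 0.07 rad. The grip path also switched from an arc about the screw to one about the pin. I'm stopping here and easing back.

```bash

python3 -m inch '[{"tx":0.24,"ty":0,"tz":0,"twist":-0.02,"gripper":2},{"tx":0.24,"ty":0,"tz":0,"twist":-0.02,"gripper":2}]' >/dev/null; python3 m.py
python3 -m inch '[{"tx":0.24,"ty":0,"tz":0,"twist":-0.02,"gripper":2},{"tx":0.26,"ty":0,"tz":0,"twist":-0.02,"gripper":2}]' >/dev/null; python3 m.py
```

```text
t 15.45 yaw -1.21 az -90.36 (yaw-az 89.15) r 0.1411 z 0.0441 tilt [ 0.047 -0.025] | Ftool [2.7 3.3 5.2] Mz 0.93 | Tpin 1.25 Tscrew 1.34 gap 0.0242 | sk->screw tool mm [-2.1 -1.6  0.7]
t 15.70 yaw 1.31 az -88.32 (yaw-az 89.63) r 0.1411 z 0.0441 tilt [ 0.046 -0.025] | Ftool [-0.   1.3  3.8] Mz 0.86 | Tpin 0.87 Tscrew 0.88 gap 0.0238 | sk->screw tool mm [-0.9 -1.6  0.6]
```

```bash

python3 -m inch '[{"tx":0.3,"ty":0,"tz":0,"twist":-0.02,"gripper":2},{"tx":0.28,"ty":0,"tz":0,"twist":-0.015,"gripper":2}]' >/dev/null; python3 m.py
python3 -m inch '[{"tx":0.2,"ty":-0.05,"tz":0,"twist":-0.01,"gripper":2}]' >/dev/null; python3 m.py
```

```text
t 15.95 yaw 3.34 az -86.54 (yaw-az 89.88) r 0.1410 z 0.0437 tilt [ 0.043 -0.023] | Ftool [-1.3  2.6  2.5] Mz 0.45 | Tpin 0.32 Tscrew 0.29 gap 0.0239 | sk->screw tool mm [-0.3 -1.5  0.2]
t 16.07 yaw 3.89 az -85.96 (yaw-az 89.85) r 0.1409 z 0.0436 tilt [ 0.042 -0.023] | Ftool [-2.9  4.   1.5] Mz 0.46 | Tpin 0.15 Tscrew 0.06 gap 0.0239 | sk->screw tool mm [-0.3 -1.5  0. ]
```

```bash

python3 -m inch '[{"tx":0.2,"ty":0.1,"tz":0,"twist":-0.02,"gripper":2},{"tx":0,"ty":0,"tz":0,"twist":0,"gripper":2}]' >/dev/null; python3 m.py; python3 -c "
from h import *
s=sensors.sense(); print(s['ee_rot'],s['ft_torque'],s['wrist_force'])"
```

```text
t 16.32 yaw 5.10 az -84.92 (yaw-az 90.02) r 0.1410 z 0.0436 tilt [ 0.042 -0.022] | Ftool [0.  2.9 2.4] Mz 0.19 | Tpin 0.21 Tscrew 0.21 gap 0.0240 | sk->screw tool mm [ 0.1 -1.5  0.2]
[[ 0.99523698  0.08779751  0.04236677]
 [ 0.0887707  -0.99581655 -0.02166017]
 [ 0.04028783  0.02531794 -0.99886731]] [-0.14121376  0.39327584  0.19478021] [ 0.37315246 -2.95106362 -2.2947076 ]
```

```bash

python3 -m inch '[{"tx":0.15,"ty":0.03,"tz":-0.1,"twist":-0.012,"gripper":2}]' >/dev/null; python3 m.py
python3 -m inch '[{"tx":0.01,"ty":0.01,"tz":-0.3,"twist":0,"gripper":2}]' >/dev/null; python3 m.py
python3 -m inch '[{"tx":0.01,"ty":0.01,"tz":-0.3,"twist":0,"gripper":2}]' >/dev/null; python3 m.py
```

```text
t 16.45 yaw 5.81 az -84.30 (yaw-az 90.10) r 0.1409 z 0.0445 tilt [ 0.042 -0.021] | Ftool [-1.2 -0.2  5.1] Mz 0.06 | Tpin -0.06 Tscrew -0.09 gap 0.0242 | sk->screw tool mm [ 0.3 -1.5  1.1]
t 16.57 yaw 5.83 az -84.32 (yaw-az 90.15) r 0.1408 z 0.0471 tilt [ 0.042 -0.021] | Ftool [ 0.4  1.6 10.2] Mz -0.01 | Tpin 0.08 Tscrew 0.10 gap 0.0243 | sk->screw tool mm [ 0.3 -1.4  3.6]
t 16.70 yaw 5.83 az -84.36 (yaw-az 90.18) r 0.1408 z 0.0499 tilt [ 0.041 -0.022] | Ftool [-0.6  1.2  8.3] Mz -0.05 | Tpin -0.09 Tscrew -0.09 gap 0.0241 | sk->screw tool mm [ 0.3 -1.5  6.4]
```

```bash

python3 -m inch '[{"tx":0.01,"ty":0.04,"tz":-0.3,"twist":0,"gripper":2}]' >/dev/null; python3 m.py
python3 -m inch '[{"tx":0.01,"ty":0.03,"tz":-0.3,"twist":0,"gripper":2}]' >/dev/null; python3 m.py
python3 -m inch '[{"tx":0.02,"ty":0.01,"tz":-0.4,"twist":0,"gripper":2}]' >/dev/null; python3 m.py
python3 -m inch '[{"tx":0.02,"ty":0.01,"tz":-0.5,"twist":0,"gripper":2}]' >/dev/null; python3 m.py
```

```text
t 16.82 yaw 5.82 az -84.38 (yaw-az 90.20) r 0.1409 z 0.0530 tilt [ 0.041 -0.021] | Ftool [-1.1 -0.2  6.5] Mz 0.03 | Tpin -0.05 Tscrew -0.08 gap 0.0243 | sk->screw tool mm [ 0.2 -1.7  9.6]
t 16.95 yaw 5.82 az -84.37 (yaw-az 90.20) r 0.1410 z 0.0564 tilt [ 0.041 -0.021] | Ftool [-1.2 -0.7  4.6] Mz 0.10 | Tpin -0.01 Tscrew -0.04 gap 0.0243 | sk->screw tool mm [ 0.  -1.8 13. ]
t 17.07 yaw 5.82 az -84.33 (yaw-az 90.15) r 0.1408 z 0.0608 tilt [ 0.041 -0.021] | Ftool [-0.5 -0.7  4.9] Mz -0.03 | Tpin -0.06 Tscrew -0.07 gap 0.0245 | sk->screw tool mm [-0.3 -1.8 17.4]
t 17.20 yaw 5.82 az -84.27 (yaw-az 90.09) r 0.1407 z 0.0662 tilt [ 0.042 -0.02 ] | Ftool [ 0.2 -0.2  4.9] Mz 0.02 | Tpin 0.06 Tscrew 0.07 gap 0.0243 | sk->screw tool mm [-0.6 -1.8 22.9]
```

```bash

python3 -m inch '[{"tx":0,"ty":0,"tz":-2,"twist":0,"gripper":2},{"tx":-0.5,"ty":1,"tz":-2,"twist":0,"gripper":2},{"tx":-1.3,"ty":2,"tz":-2,"twist":0,"gripper":2},{"tx":-1.3,"ty":2,"tz":0,"twist":0,"gripper":2},{"tx":-1.3,"ty":2,"tz":0,"twist":0,"gripper":2},{"tx":0,"ty":0,"tz":0,"twist":-0.15,"gripper":2},{"tx":0,"ty":0,"tz":0,"twist":-0.17,"gripper":2},{"tx":0,"ty":0,"tz":0,"twist":-0.17,"gripper":2},{"tx":0,"ty":0,"tz":0,"twist":-0.17,"gripper":2},{"tx":0,"ty":0,"tz":0,"twist":-0.17,"gripper":2},{"tx":0,"ty":0,"tz":0,"twist":-0.17,"gripper":2},{"tx":0,"ty":0,"tz":0,"twist":-0.17,"gripper":2},{"tx":0,"ty":0,"tz":0,"twist":-0.13,"gripper":2},{"tx":0,"ty":0,"tz":0,"twist":0,"gripper":2}]' ; python3 - <<'E'
from h import *
im,d,s=shot('wrist','w10'); shot('top','t10'); shot('scene','s10')
R=np.array(s['ee_rot']);p=s['eef_pos'];z=np.load('pics/w2.npz');
print(yaw(R),R.round(4),'home in tool cm',(R.T@(z['p']-p)*100).round(2),z['R'].round(4),s['wrist_force'],s['ft_torque'])
E
```

```text
t: 18.95
eef_pos: [0.5205, -0.3408, 0.1501]
ee_rot: [[0.159, 0.986, 0.051], [0.987, -0.157, -0.038], [-0.03, 0.057, -0.998]]
wrist_force: [-0.2, 0.2, -6.3]
finger_gap: 0.0239
80.82748779698548 [[ 0.1593  0.9859  0.0512]
 [ 0.9868 -0.1575 -0.0385]
 [-0.0299  0.0566 -0.9979]] home in tool cm [ 2.19  0.33 13.38] [[ 0.1184  0.9927  0.0216]
 [ 0.9929 -0.1181 -0.0153]
 [-0.0127  0.0232 -0.9997]] [-0.16501847  0.16688476 -6.27902741] [ 0.04608819  0.09288998 -0.03901394]
```

View pics/w10.png

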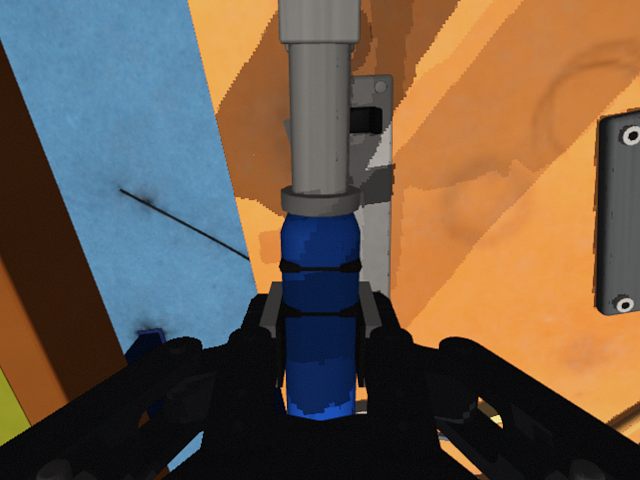

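View pics/t10.png

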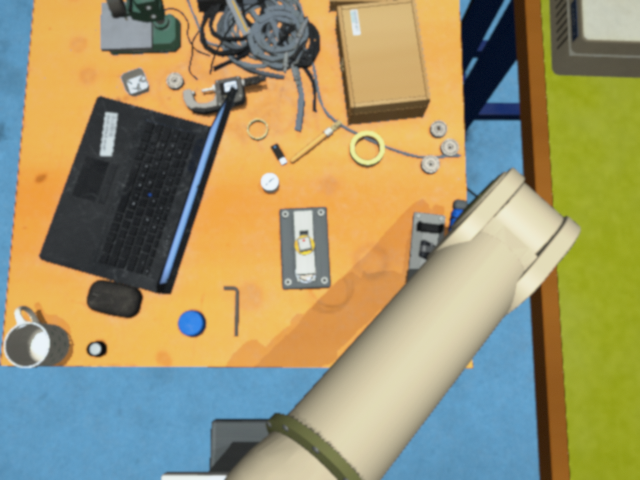

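View pics/s10.png

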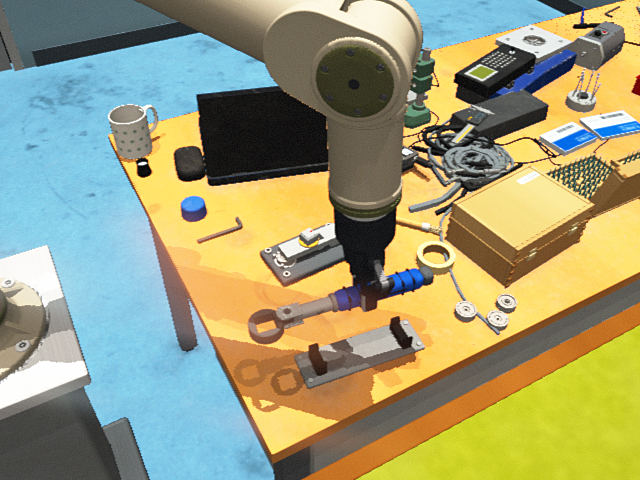

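The wrench sits in the grip exactly as before, the holder is below, and the bystanders are unmoved. I'll line up over the holder.

```bash
cat > hm.py <<'E'
from h import *
s=sensors.sense();R=np.array(s['ee_rot']);p=np.array(s['eef_pos']);z=np.load('pics/w2.npz');Rh,ph=z['R'],z['p']
def pts(R,p,o): return p+R@o
# wrench reference points in tool frame from home: socket, neck@72, rear@-70
wx=np.array([-.9933,.1151,0]); g=np.array([.5343,-.3248,.032])
for n,k in [('neck72',.072),('grip',0),('rear70',-.07)]:
    H=g+wx*k; T=Rh.T@(H-ph); e=R@T+p-H
    print(n,'along',round(float(e@wx)*1000,1),'left',round(float(e@np.array([-wx[1],wx[0],0]))*1000,1),'up',round(float(e[2])*1000,1),end=' | ')
print('\nt',s['t'],'yaw',yaw(R).round(2),'(home %.2f)'%yaw(Rh),'tilt',R[:,2].round(3)[:2],'home in tool cm',(R.T@(ph-p)*100).round(2),'Ft',(R.T@s['wrist_force']).round(1),'M',np.round(s['ft_torque'],2))
E
python3 -m inch '[{"tx":1.1,"ty":0.2,"tz":2,"twist":-0.02,"gripper":2},{"tx":1.1,"ty":0.2,"tz":2,"twist":-0.02,"gripper":2},{"tx":0,"ty":0,"tz":2,"twist":0,"gripper":2},{"tx":0,"ty":0,"tz":0,"twist":0,"gripper":2}]' >/dev/null; python3 hm.py
```

```text
neck72 along 3.6 left -3.7 up 69.6 | grip along 3.6 left -3.1 up 71.9 | rear70 along 3.6 left -2.5 up 74.1 | 
t 19.6 yaw 82.65 (home 83.20) tilt [ 0.051 -0.039] home in tool cm [-0.04 -0.09  7.2 ] Ft [-0.1 -1.1  5. ] M [0.11 0.13 0.02]
```

```bash

python3 -m inch '[{"tx":0,"ty":-0.1,"tz":1.5,"twist":-0.01,"gripper":2},{"tx":0,"ty":0,"tz":1.5,"twist":0,"gripper":2},{"tx":0,"ty":0,"tz":1,"twist":0,"gripper":2},{"tx":0,"ty":0,"tz":0,"twist":0,"gripper":2}]' >/dev/null; python3 hm.py
```

```text
neck72 along 2.2 left 0.1 up 27.8 | grip along 2.3 left 0.1 up 30.1 | rear70 along 2.3 left 0.2 up 32.4 | 
t 20.1 yaw 83.1 (home 83.20) tilt [ 0.052 -0.041] home in tool cm [0.15 0.   3.02] Ft [-0.4 -0.3  5. ] M [ 0.12  0.06 -0.02]
```

```bash

python3 -m inch '[{"tx":0.15,"ty":0,"tz":0.6,"twist":0,"gripper":2},{"tx":0,"ty":0,"tz":0.6,"twist":0,"gripper":2}]' >/dev/null; python3 hm.py
python3 -m inch '[{"tx":0,"ty":0,"tz":0.4,"twist":0,"gripper":2},{"tx":0,"ty":0,"tz":0.4,"twist":0,"gripper":2}]' >/dev/null; python3 hm.py
```

```text
neck72 along 0.8 left -0.7 up 16.0 | grip along 0.8 left -0.6 up 18.5 | rear70 along 0.9 left -0.6 up 20.9 | 
t 20.35 yaw 83.09 (home 83.20) tilt [ 0.053 -0.041] home in tool cm [ 0.04 -0.08  1.85] Ft [ 0.2 -0.2  4.6] M [0.14 0.05 0.07]
neck72 along 0.1 left -0.5 up 7.6 | grip along 0.1 left -0.4 up 10.1 | rear70 along 0.2 left -0.4 up 12.5 | 
t 20.6 yaw 83.1 (home 83.20) tilt [ 0.054 -0.041] home in tool cm [ 0.03 -0.1   1.  ] Ft [ 0.  -1.1  5.2] M [0.09 0.06 0.03]
```

```bash

python3 -m inch '[{"tx":0.02,"ty":-0.05,"tz":0.3,"twist":0,"gripper":2},{"tx":0,"ty":-0.03,"tz":0.3,"twist":0,"gripper":2}]' >/dev/null; python3 hm.py
python3 -m inch '[{"tx":0,"ty":0,"tz":0.15,"twist":0,"gripper":2},{"tx":0,"ty":0,"tz":0,"twist":0,"gripper":2}]' >/dev/null; python3 hm.py
```

```text
neck72 along 0.5 left -0.4 up 1.1 | grip along 0.5 left -0.4 up 3.7 | rear70 along 0.6 left -0.4 up 6.1 | 
t 20.85 yaw 83.11 (home 83.20) tilt [ 0.054 -0.042] home in tool cm [ 0.01 -0.03  0.37] Ft [0.2 0.  5.4] M [ 0.09  0.1  -0.01]
neck72 along 0.4 left -0.3 up 0.0 | grip along 0.5 left -0.2 up 2.5 | rear70 along 0.5 left -0.2 up 5.0 | 
t 21.1 yaw 83.09 (home 83.20) tilt [ 0.054 -0.041] home in tool cm [ 0.02 -0.02  0.25] Ft [ 1.2 -1.3  2. ] M [ 0.38  0.64 -0.08]
```

The neck has touched its saddle while the rear is still about 5 mm up, because the tool is tilted. I'll loosen the grip so the wrench can pitch level, lower a little, then open.

```bash

python3 -m inch '[{"tx":0,"ty":0,"tz":0,"twist":0,"gripper":2.2},{"tx":0,"ty":0,"tz":0.1,"twist":0,"gripper":2.2},{"tx":0,"ty":0,"tz":0.1,"twist":0,"gripper":2.2},{"tx":0,"ty":0,"tz":0,"twist":0,"gripper":2.2}]' 20 >/dev/null; python3 hm.py
python3 -m inch '[{"tx":0,"ty":0,"tz":0,"twist":0,"gripper":2.7},{"tx":0,"ty":0,"tz":0,"twist":0,"gripper":2.9},{"tx":0,"ty":0,"tz":0,"twist":0,"gripper":3.2},{"tx":0,"ty":0,"tz":0,"twist":0,"gripper":3.6}]' ; python3 hm.py; python3 -c "
from h import *
shot('wrist','w11')"
```

```text
neck72 along 0.4 left -0.2 up -0.5 | grip along 0.4 left -0.1 up 2.0 | rear70 along 0.5 left -0.0 up 4.5 | 
t 21.6 yaw 83.08 (home 83.20) tilt [ 0.054 -0.041] home in tool cm [ 0.03 -0.03  0.2 ] Ft [ 1.6 -2.8 -4.8] M [ 0.7   1.28 -0.17]
t: 22.1
eef_pos: [0.5361, -0.3263, 0.0191]
ee_rot: [[0.12, 0.991, 0.058], [0.992, -0.118, -0.043], [-0.036, 0.063, -0.997]]
wrist_force: [-0.3, 0.8, -0.3]
finger_gap: 0.0358
neck72 along -1.6 left 0.8 up 0.2 | grip along -1.5 left 0.9 up 3.0 | rear70 along -1.5 left 0.9 up 5.8 | 
t 22.1 yaw 83.08 (home 83.20) tilt [ 0.058 -0.043] home in tool cm [ 0.13 -0.24  0.29] Ft [ 0.8 -0.4  0.2] M [ 0.02  0.08 -0.03]
```

View pics/w11.png

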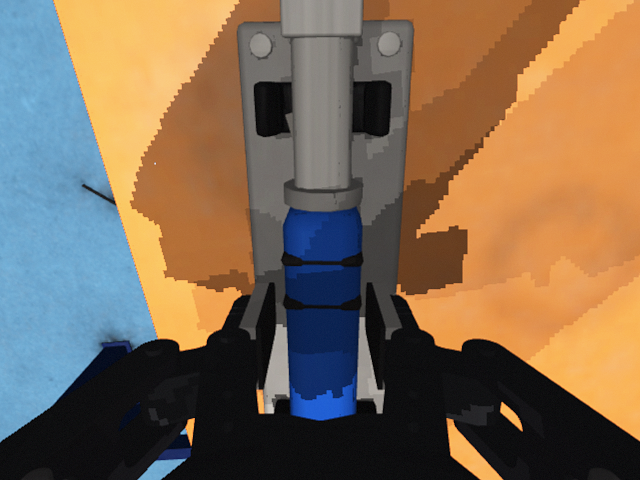

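The wrench is back in its saddles and free of the pads. I'll open wide and lift clear.

```bash

python3 -m inch '[{"tx":0,"ty":0,"tz":0,"twist":0,"gripper":6},{"tx":0,"ty":0,"tz":0,"twist":0,"gripper":6},{"tx":0,"ty":0,"tz":0,"twist":0,"gripper":6},{"tx":0,"ty":0.05,"tz":-1,"twist":0,"gripper":6},{"tx":0,"ty":0.1,"tz":-1.5,"twist":0,"gripper":6},{"tx":0,"ty":0.1,"tz":-2,"twist":0,"gripper":6},{"tx":0,"ty":0.2,"tz":-4,"twist":0,"gripper":6},{"tx":0,"ty":0.2,"tz":-5,"twist":0,"gripper":6},{"tx":0,"ty":0,"tz":-5,"twist":0,"gripper":6},{"tx":0,"ty":0,"tz":-2,"twist":0,"gripper":6},{"tx":0,"ty":0,"tz":0,"twist":0,"gripper":6}]' ; python3 -c "
from h import *
shot('wrist','w12');shot('scene','s12')"
```

```text
t: 23.52
eef_pos: [0.5303, -0.319, 0.2405]
ee_rot: [[0.123, 0.99, 0.065], [0.992, -0.12, -0.046], [-0.038, 0.071, -0.997]]
wrist_force: [0.6, -0.5, 0.1]
finger_gap: 0.0597
```

View pics/w12.png

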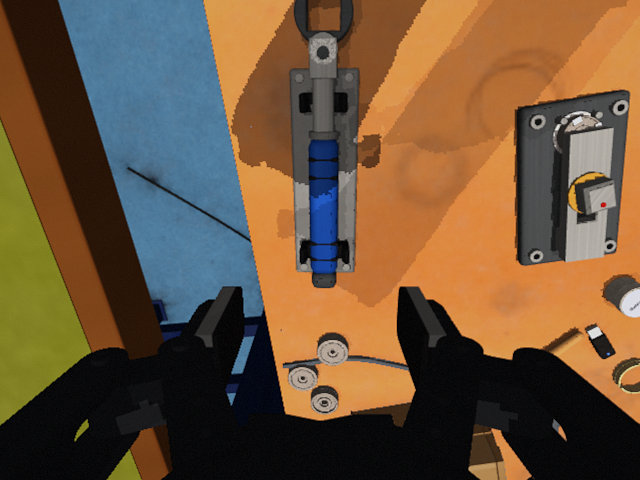

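View pics/s12.png

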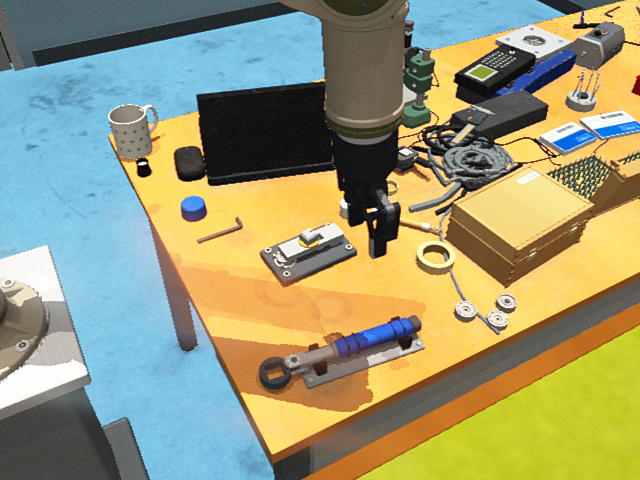

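```bash
python3 - <<'E'
from h import *
for n,uv,z in [('front',(323.5,139),.044),('hinge',(322.5,52),.045),('endcap',(323,283),.04),('rear blue',(323,272),.044)]:
    print(n,ray('w12',*uv,z).round(4))
im,W=cloud('w12'); hsv=cv2.cvtColor(im,cv2.COLOR_RGB2HSV)
b=(hsv[...,0]>108)&(hsv[...,0]<128)&(hsv[...,1]>150)&(W[...,2]>.036)&(W[...,2]<.055); b[:,:290]=0;b[:,360:]=0;b[290:]=0
ys,xs=np.nonzero(b);c=[]
for v in range(ys.min()+3,ys.max()-2,4):
    x=xs[ys==v]
    if len(x)>18:c.append(ray('w12',(x.min()+x.max())/2,v,.044))
c=np.array(c);u,s,vt=np.linalg.svd(c[:,:2]-c[:,:2].mean(0));print('axis',vt[0],np.degrees(np.arctan2(vt[0][1],vt[0][0])),c.mean(0),'z',np.median(W[b][:,2]))
f=W[b]; 
for lo,hi in [(.48,.52),(.52,.56),(.56,.60),(.6,.64)]:
    m=(f[:,0]>lo)&(f[:,0]<hi);print(lo,np.percentile(f[m][:,2],80).round(4),end=' ')
cv2.imwrite('pics/crop12.png',cv2.resize(cv2.imread('pics/w12.png')[165:225,560:635],None,fx=8,fy=8,interpolation=cv2.INTER_NEAREST))
E
```

```text
front [ 0.4909 -0.3194  0.044 ]
hinge [ 0.4245 -0.312   0.045 ]
endcap [ 0.6283 -0.3367  0.04  ]
rear blue [ 0.6145 -0.3348  0.044 ]
axis [ 0.99328335 -0.11570736] -6.6444261283160255 [ 0.54888018 -0.32654934  0.044     ] z 0.04460824629362595
0.48 0.0454 0.52 0.0455 0.56 0.0455 0.6 0.0452
```

View pics/crop12.png

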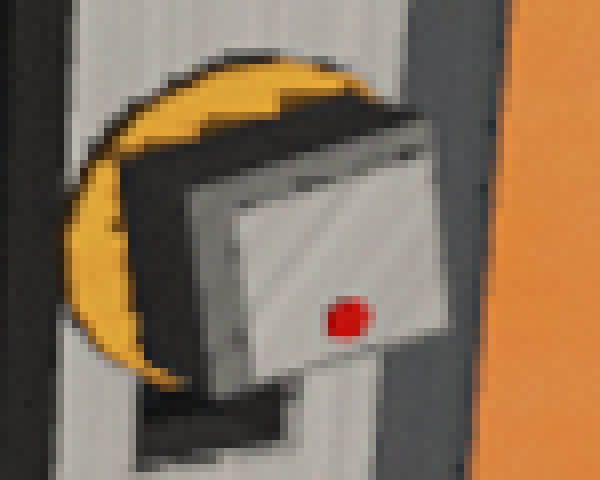

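```bash
python3 - <<'E'
from h import *
C=np.array([(240,210),(432,153),(447,330),(255,380)])/8+[559.5,164.5]
P=np.array([ray('w12',u,v,.0575) for u,v in C]); d=np.roll(P,-1,0)-P
print(P.mean(0),np.linalg.norm(d,axis=1),np.degrees(np.arctan2(d[:,1],d[:,0]))%90)
def diff(a,b):
    A=cv2.imread(a).astype(int);B=cv2.imread(b).astype(int);return abs(A-B).max(2)
D=diff('pics/top0.png','pics/t10.png'); 
for n,(u,v) in dict(pot=(270,182),cap=(191,323),key=(236,310)).items(): print(n,D[v-15:v+15,u-15:u+15].mean())
s=sensors.sense();print(s['t'],s['wrist_force'])
E
```

```text
[ 0.56443703 -0.09480331  0.0575    ] [0.01873317 0.01981453 0.01903887 0.01921209] [12.1367257  11.53258627 10.30675114 10.63074825]
pot 2.1055555555555556
cap 2.09
key 2.1655555555555557
23.625 [ 0.17556046  0.49847109 -0.55850149]
```

```bash
python3 -c "
from h import *
print(workorder.finish_job())"
```

```text
the job is handed in; nothing more can be done
None
```

The clamp screw is tightened until the wrench's joint gave, the wrench is back in its holder, and the job is handed in at about 23.6 s of the 72 s allowed.

- **Fit:** I took the wrench from its holder, aligned it to the measured screw head, and lowered it onto the washer without forcing it. The downward force changed by only about 2 N.
- **Tightening:** I swung it clockwise until the joint gave. The moment about the pin rose to about 1.46 N m, then fell steadily to 1.04 N m over about 0.07 rad of bend, and I stopped there, well short of the 0.30 rad end stop.
- **Easing off:** I backed off only within the socket's play before lifting. Lifting the wrench off had 3–5 N of drag, because the tool had tilted about 3°.

**Last checks:**
- **Wrench:** it lies level in both saddles. Its axis reads −6.64°, against −6.61° at the start, and its position is within about 1–2 mm.
- **Screw:** the head now sits about 22° further clockwise. At lift-off the socket was still on the tightening side of its play, so the screw was not turned back. Its run-down reading is not available to me, so "tight" rests on the moment record.
- **Bystanders:** the pot, the blue cap and the hex key are unchanged in the top view. I did not check the loose disc.
- **Arm:** the gripper is open and clear, about 24 cm above the bench.

**What was off:** the tool's tilt grew to about 4–5° during the job and could not be corrected with the moves available. The neck therefore touched its saddle first, and I let the wrench settle level under a light grip before opening.

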